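Hang the hooked board on the shelf peg and light it

TASK

Take the plywood board out of the chrome clamp and hang it by its hook on the peg at the front of the pegboard shelf; its weight is off-centre, so ease it down to its own hanging angle and let go gently, so that it does not swing hard. Then switch on the shelf lamp that lights it: from below, under the overhanging lip, push the low left end of the rocker fully up. Leave everything else where it stands.

Things in the scene. Friction and masses are not known exactly. Their poses are not given: they have to be found in the camera images.
- shelf: fixed birch pegboard shelf, 360 mm wide (y), 160 deep (x), on two end panels set back from the front; open below. Origin on the table under its centre; x points from the front into the shelf, y to its left seen from the front, z up. Board's top at 205 mm, underside at 187 mm; a lip along its front edge (x = -80 to -70 mm) hangs down to 167 mm
- peg_mid (a point): point on the axis of a level chrome peg, 10 mm thick, that sticks out to the front from a bracket plate (26 mm wide, top at 239 mm) on the right part of the shelf's lip; 225 mm above the table, 122 mm in front of the shelf's origin, 60 to 100 mm right of it. Axes as the shelf's: the free peg runs along x from +38 mm (plate) to -33 mm, where its tip turns up (18 mm above the axis)
- board_center (a point): centre of the plate of the loose plywood board: 10 mm thick (x), 60 wide (y), 90 tall (z), 60 to 130 g. Starts upright in the clamp, -x face roughly to the robot. A flat hook of the same thickness rises at its upper +y corner (the robot's left), to 84 mm above the centre. Top edge free to grasp from y = -30 to 18 mm. Centre of mass: y = 6, z = 9 mm
- board_notch (a point): where the peg's axis sits in the board's hook when hung: y = 41, z = 68 mm from board_center, same axes. The hook is an upside-down U beyond the plate's side, open below: clear width 22 mm (stem y = 20 to 30, tip leg y = 52 to 61 mm, its foot 41 mm above the centre), roof peaked in the middle. Hung freely, the board turns about 31 degrees (0.54 rad) about +x so that its mass lies under the peg
- clamp: fixed chrome clamp stand, base 90 x 80 mm; the board stands loosely (play about 1.3 mm each side) in the slot between its two jaws, 60 mm wide along y, tops at 44 mm; the board's lower edge is at 22 mm, its top edge at 112 mm. It lifts straight up and out. Origin on the table under its centre; axes as the board's at the start
- switch_mid (a point): pivot of the lamp's grey rocker switch, hung under the shelf on a 22 mm square post: 122 mm above the table, 25 mm behind the lip's front face, 70 to 110 mm left of the shelf's origin; axes as the shelf's. A chrome dome nut (22 mm) on the shelf's top, straight above, shows its place. Rocker: plate 26 mm deep (x), 84 long (y), 8 thick; it tilts about x
- rocker_low_end (a point): point on the rocker's underside near its left (+y) end, 34 mm from the pivot, mid-depth. Off, it is low: 8 to 12 mm below the pivot; fully on: 3.5 mm above it. It moves with the rocker. Reached from the front, passing below the lip, with a tool leaning 30 to 45 degrees from vertical, and pushed straight up
- rocker (a joint): rocker angle in rad: 0 to 0.06 at the start (off, left end low), 0.44 fully on (left end up at its stop); it stays where it is left; about 2.5 N at the left end moves it
- tumbler: glass tumbler (66 mm wide, 90 tall) filled with wooden dowels reaching 135 mm, standing on the shelf; origin under its centre. Bystander
- arch: small wooden arch block 30 x 70 x 42 mm on the shelf; origin under its centre. Bystander
- tray: red plastic tray of three stacked levels, 150 x 150 mm, 112 mm tall; origin under its centre. Bystander
- spool: wooden spool, 40 mm across, 44 tall; origin under its centre. Bystander
- skittle: wooden skittle, 38 mm across, 88 tall; origin under its centre. Bystander
- bowl: dark wooden bowl, 100 mm across, 40 tall; origin under its centre. Bystander
Mind the look-alikes: they are no part of the job. There is more than one size of the part that bears board_center; the job needs the largest.

How it is judged:
By the outcome, as a careful person would: the job done as asked, in the order asked, and still so for the second after the job is handed in, with the robot touching nothing.
It also fails if it takes over 62 s, if anything falls off the work surface, if the arm or the gripper's body presses on something with over 40 N, if the wrist force passes 120 N, or if a joint passes its speed limit or range.

ROBOT

A 6-joint arm with a two-finger parallel gripper is mounted at the origin on the work surface. World frame = base frame: x ahead of the robot, y to its left, z up, the work surface at z = 0. Lengths are in mm, angles in rad, forces in N, time in s.
With the tool pointing down it reaches from about 375 to 925 mm from the base axis. Payload 5.7 kg.
Tool frame: the origin (TCP) lies midway between the tips of the shut fingers; the grasp point (between the pads) lies arm.grip_depth behind it (arm.grip_depth is the distance from the TCP to the grasp point, in mm); z points along the fingers, y is the direction in which the jaws open and shut (so a half turn about z gives the same grasp; the last joint's range is limited). The gripper opens to 85 mm and grips with 20 to 120 N. Pads are 22 mm wide; open, the fingers measure 114 mm over their backs; the gripper's body (76 mm by 85 mm) begins 54 mm behind the grasp point. The pads swing forward as they close: fully open they stand 13 mm farther back than shut.
Start: joints at [1.228, 0.359, 1.51, -0, 1.272, -0.115], TCP at [135.496, 584.469, 231.267] pointing down, gripper open.
Joint ranges: [-2.97, 2.97], [-1.01, 2.36], [0.21, 2.38], [-0.96, 4.11], [0.2, 2.71], [-2.98, 2.98]. Speed limits (rad/s): [2.39, 2.39, 3.14, 3.14, 3.14, 3.14].

INTERFACE

Orientations are given as a rotation vector (axis times angle).
In Python, from bench import arm gives the robot as it stands. The module is installed in compiled form; this text tells all that it offers.
- The arm moves only by the tool arm_command, never from a script. Its argument "rows" is a list that holds one entry, the list of rows, each a list of 7 numbers: the shift along the world's x, y, z in units of 25 cm (1.0 is 25 cm), then the turn, a rotation vector about the world's x, y, z in units of 90 degrees (1.0 is 90 degrees), then the gripper command: -1 is fully open, 1 is shut, values between are in proportion. A call has 1 to 12 rows; each row is the pose to reach, as a shift and turn from the pose commanded when the call began; what a row does not reach only later rows make up. A row lasts 1/10 s, in which the tool goes at most 50 mm and 8.59 degrees, less where a joint would pass 70% of its speed; a pose out of reach is approached as far as the arm can. A call with a number of a shift or a turn outside -1 to 1 is refused whole. A call with a gripper value outside its range is refused whole. The fingers move at their own pace and stop on an object; "squeeze" is the grip in N (left out, the last holds). Time passes only in rows, so rows that repeat a pose let the fingers close. It gives the time, the measured TCP pose, the force and the opening at its end, in the units of the state.
- arm.sense(): the state, without advancing time (a new reading comes with each control period).
- arm.capture(name): name is "side" or "top"; returns a dict with "pixels" (400x640x3 uint8, red, green, blue), "vfov" (degrees; the focal length in pixels is half the picture's height over the tangent of half this angle, whatever the lens; pixels are square), "cx", "cy" (the principal point, pixels), "k1" (the pictures are not rectified: a ray, as slopes to the right and down, at radius r is drawn at 1 + k1 r^2 times it, then the intrinsics apply), "T" (4x4, takes a point from camera to world coordinates). Camera axes: x right, y down, z forward; pixel columns grow to the right and rows downward; lengths in mm; the calibration is good to about 2 mm. A picture is of the moment at which its call begins. There is no depth.
- arm.finish_job(): hands the job in, once; it reports no verdict.
The state is a dict: "time": time; "joint_pos": joint angles; "dq": joint speeds; "tau": joint torques, N m; "tool_pos": TCP position; "eef_rot": TCP orientation; "ft_force": force on the tool from outside, world axes, zero at the start; "torque": the same for the moment, N m; "grip_width": finger opening in mm.
Only numpy, scipy, OpenCV 4.12 (cv2) and the standard library are available. Lean on these libraries where they do the work, as an engineer would, in place of code of your own. Each camera call takes 0.05 s, during which the arm holds its last target.

## Working session

There is one attempt and no reset: what is moved stays moved. The work goes in short steps, Python scripts to look and compute and a tool call to move; the robot and the scene stay as the last step left them, time stands still between calls to the robot, and variables do not carry over. Pictures are saved under pics/ and viewed, and the job is handed in when it is done.

Besides the shell and the picture viewer there is one more tool, called after "Emit:" as name(argument=value, ...), one argument or row to a line, values as JSON. arm_command: Moves the arm, as the interface text tells. Shifts and turns lie within -1 to 1; 1 stands for 25 cm of shift or 90 degrees of turn. Its arguments: {"type":"object","properties":{"rows":{"type":"array"},"squeeze":{"type":"number"}},"required":["rows"]}

```bash
mkdir -p pics; python3 - <<'E'
from bench import arm
import cv2,pickle
s=arm.sense();print(s, arm.grip_depth)
for n in("side","top"):
    c=arm.capture(n);pickle.dump(c,open(f"{n}0.pkl","wb"));cv2.imwrite(f"pics/{n}0.png",c["pixels"][:,:,::-1]);print(n,c["vfov"],c["cx"],c["cy"],c["k1"],c["T"].round(3).tolist())
E
```

```text
{'time': 0.0, 'joint_pos': array([ 1.22790484e+00,  3.59520701e-01,  1.51149346e+00,  2.63320797e-06,
        1.27249108e+00, -1.15097685e-01]), 'dq': array([-4.36230452e-04,  2.03664993e-05,  9.16587313e-04,  9.70148218e-04,
       -6.36339076e-04,  3.10458657e-04]), 'tau': array([ 3.03767200e-03, -5.27631927e+01, -2.78623188e+01,  2.10143753e-04,
        1.29791658e-02,  6.48130117e-05]), 'tool_pos': array([135.26122463, 583.82309414, 230.42102569]), 'eef_rot': array([-3.56995965e-01, -3.12080225e+00,  2.92454234e-03]), 'ft_force': array([ 0.54264265, -0.01131966,  0.29706288]), 'torque': array([-0.02297134,  0.0350416 ,  0.02158212]), 'grip_width': 85.33436941427306} 18.700000000000003
side 57.470367305450814 314.00231725504625 196.41428051005994 -0.015530615814803026 [[0.989, -0.089, 0.121, 394.601], [-0.15, -0.604, 0.783, -857.084], [0.003, -0.792, -0.61, 767.161], [0.0, 0.0, 0.0, 1.0]]
top 44.23049649708272 322.45784989615333 205.87140556776689 0.027128531820168656 [[-0.029, -0.99, 0.141, 326.739], [-0.999, 0.031, 0.011, -66.152], [-0.015, -0.14, -0.99, 1379.855], [0.0, 0.0, 0.0, 1.0]]
```

View pics/side0.png

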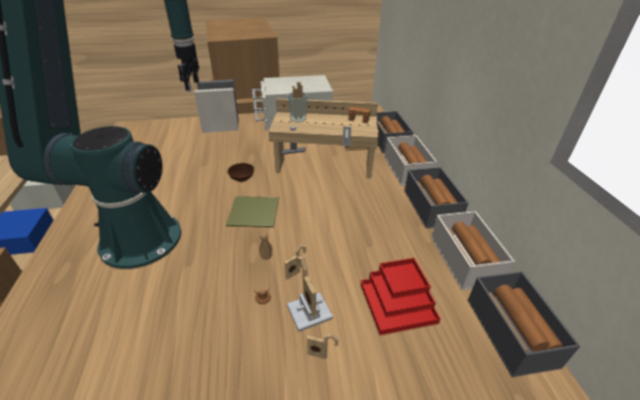

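View pics/top0.png

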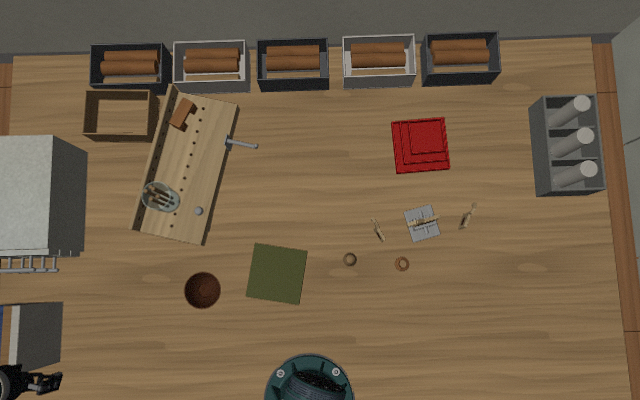

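```bash
cat > h.py <<'E'
import numpy as np,cv2,pickle
def load(n): return pickle.load(open(n+".pkl","rb"))
def ray(c,u,v):
    f=200/np.tan(np.radians(c["vfov"]/2)); x=(u-c["cx"])/f;y=(v-c["cy"])/f
    rd=np.hypot(x,y);r=rd
    for _ in range(20): r=rd/(1+c["k1"]*r*r)
    s=r/rd if rd>0 else 1
    T=c["T"];d=T[:3,:3]@np.array([x*s,y*s,1]);return T[:3,3],d/np.linalg.norm(d)
def onz(c,u,v,z):
    o,d=ray(c,u,v);return o+d*(z-o[2])/d[2]
def tri(c1,p1,c2,p2):
    o1,d1=ray(c1,*p1);o2,d2=ray(c2,*p2)
    A=np.stack([d1,-d2],1);t=np.linalg.lstsq(A,o2-o1,rcond=None)[0]
    a=o1+t[0]*d1;b=o2+t[1]*d2;return (a+b)/2,np.linalg.norm(a-b)
def proj(c,P):
    f=200/np.tan(np.radians(c["vfov"]/2));T=c["T"];q=T[:3,:3].T@(np.asarray(P,float)-T[:3,3])
    x,y=q[0]/q[2],q[1]/q[2];k=1+c["k1"]*(x*x+y*y);return c["cx"]+f*x*k,c["cy"]+f*y*k
def crop(c,x0,y0,w,h,s,fn,grid=None):
    im=cv2.resize(c["pixels"][y0:y0+h,x0:x0+w,::-1],None,fx=s,fy=s,interpolation=cv2.INTER_CUBIC)
    if grid:
        for x in range((x0//grid+1)*grid,x0+w,grid):
            cv2.line(im,(int((x-x0+.5)*s),0),(int((x-x0+.5)*s),5),(0,0,255),1);cv2.putText(im,str(x),(int((x-x0+.5)*s)-8,16),0,.35,(0,0,255),1)
        for y in range((y0//grid+1)*grid,y0+h,grid):
            cv2.line(im,(0,int((y-y0+.5)*s)),(5,int((y-y0+.5)*s)),(0,0,255),1);cv2.putText(im,str(y),(6,int((y-y0+.5)*s)+3),0,.35,(0,0,255),1)
    cv2.imwrite("pics/"+fn,im)
E
python3 - <<'E'
from h import *
s=load("side0");t=load("top0")
crop(s,245,225,110,140,4,"s_boards.png",10)
crop(t,360,190,130,90,6,"t_boards.png",10)
crop(s,255,75,135,110,5,"s_shelf.png",10)
crop(t,120,75,150,180,3,"t_shelf.png",10)
E
```

```text
(no output)
```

View pics/s_boards.png

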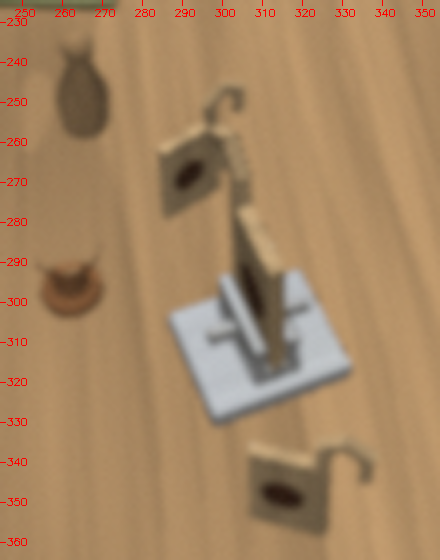

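View pics/t_boards.png

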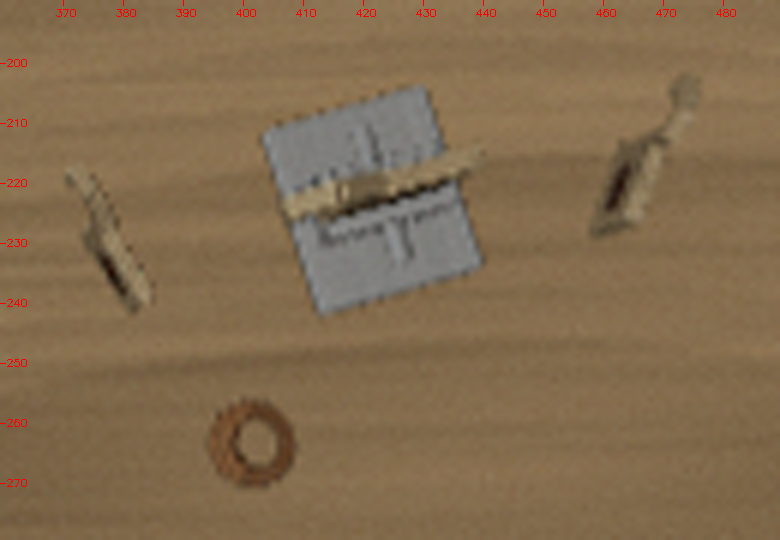

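View pics/s_shelf.png

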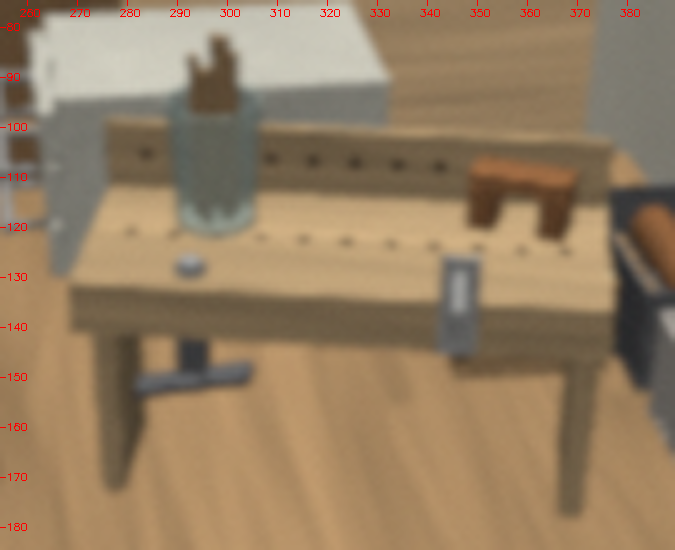

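View pics/t_shelf.png

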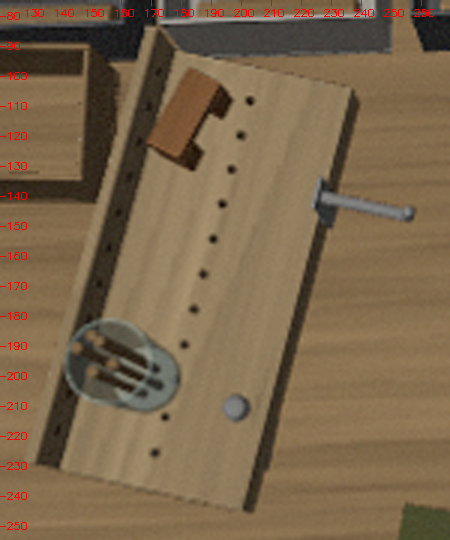

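```bash
python3 - <<'E'
from h import *
s=load("side0");t=load("top0")
for z in (0,8,12):
    P=np.array([onz(t,*p,z)[:2] for p in [(403.5,211.5),(430,204),(439.5,233.5),(412.5,242)]])
    print(z,P.round(0).tolist(),P.mean(0).round(1),[np.linalg.norm(P[i]-P[i-1]).round(1) for i in range(4)],np.degrees(np.arctan2(*(P[1]-P[0])[::-1])), np.degrees(np.arctan2(*(P[2]-P[1])[::-1])))
# side view clamp corners
for p in [(287,303.5),(317.5,292),(332,317),(299,329)]: print("sideclamp",onz(s,*p,8).round(0))
# shelf front edge at z 205, corners
print("shelf top front L/R",onz(t,202.5,245,205).round(1),onz(t,238.5,104,205).round(1))
print("tri FL,FR", [ (a.round(1),round(b,1)) for a,b in (tri(t,(202.5,245),s,(269.3,132)),tri(t,(238.5,104),s,(376,135.5)))])
print("nut",onz(t,198.6,210.3,212).round(1), tri(t,(198.6,210.3),s,(292,127)))
print("peg tip top",onz(t,256.7,146,241).round(1),"peg root",onz(t,229,141,229).round(1), tri(t,(256.7,146),s,(347,130)))
# board ends
print(onz(t,440,214.5,112).round(1),onz(t,407,224.5,151).round(1))
E
python3 - <<'E'
from h import *
s=load("side0")
crop(s,285,235,45,90,6.5,"s_b2.png",5)
t=load("top0")
crop(t,395,195,55,55,11,"t_b2.png",5)
crop(t,215,130,55,25,12,"t_peg.png",5)
E
```

```text
0 [[500.0, -279.0], [519.0, -354.0], [435.0, -376.0], [413.0, -299.0]] [ 466.6 -327.1] [np.float64(88.9), np.float64(77.9), np.float64(86.7), np.float64(79.4)] -75.87740009585485 -165.72117042104335
8 [[499.0, -278.0], [518.0, -353.0], [434.0, -374.0], [413.0, -298.0]] [ 465.8 -325.6] [np.float64(88.4), np.float64(77.4), np.float64(86.2), np.float64(78.9)] -75.87740009585481 -165.72117042104335
12 [[498.0, -277.0], [517.0, -352.0], [434.0, -373.0], [412.0, -297.0]] [ 465.4 -324.9] [np.float64(88.2), np.float64(77.2), np.float64(86.0), np.float64(78.7)] -75.87740009585484 -165.72117042104335
sideclamp [ 414. -302.    8.]
sideclamp [ 494. -279.    8.]
sideclamp [ 517. -356.    8.]
sideclamp [ 435. -376.    8.]
shelf top front L/R [408.4 235.9 205. ] [756.  147.9 205. ]
tri FL,FR [(array([411.1, 237.3, 200. ]), np.float64(4.9)), (array([752.5, 147.3, 209.3]), np.float64(3.6))]
nut [491.3 244.  212. ] (array([490.85491188, 244.68878678, 209.21027572]), np.float64(1.7427765690164092))
peg tip top [637.5  98.6 241. ] peg root [655.3 167.  229. ] (array([636.09224374,  95.20068175, 262.34254926]), np.float64(8.625309525090254))
[ 475. -355.  112.] [ 447.8 -262.6  151. ]
```

View pics/s_b2.png

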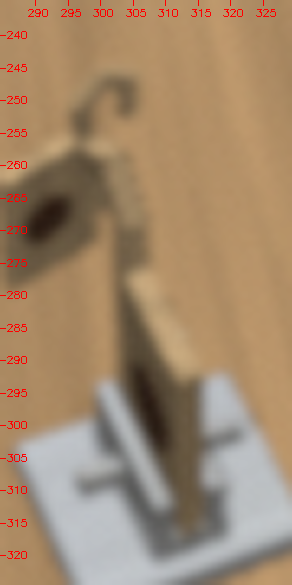

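View pics/t_b2.png

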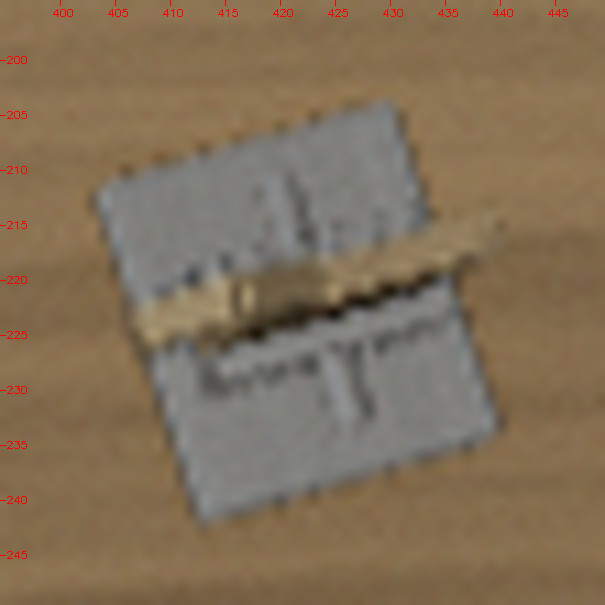

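View pics/t_peg.png

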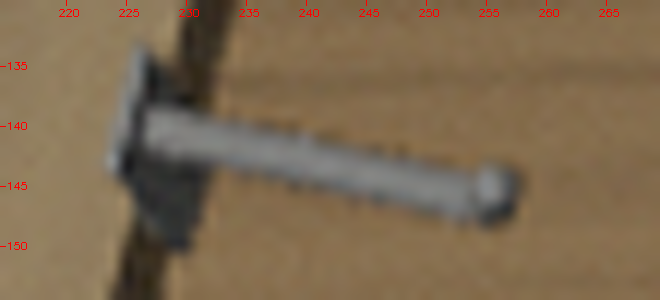

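```bash
cat >> h.py <<'E'
SO=np.array([601.8,269.5,0]);SA=np.radians(75.8)
SX=np.array([np.cos(SA),np.sin(SA),0]);SY=np.array([-np.sin(SA),np.cos(SA),0])
def toS(P): d=np.asarray(P)-SO;return np.array([d@SX,d@SY,d[2]])
def frS(l): return SO+SX*l[0]+SY*l[1]+np.array([0,0,l[2]])
E
python3 - <<'E'
from h import *
s=load("side0");t=load("top0")
for n,p,z in [("FL",(202.5,245),205),("FR",(238.5,104),205),("nut",(198.6,210.3),212),("pegA",(231,140.8),225),("pegB",(250,144.9),225),("tip",(255.5,145.3),243),("BL",(133,229.5),205),("plateR",(226,133.5),239),("plateL",(224,143.3),239)]:
    print(n,onz(t,*p,z).round(1),toS(onz(t,*p,z)).round(1))
print("nut tri",toS(tri(t,(198.6,210.3),s,(292,127))[0]))
for l in [(-122,-80,225),(-155,-80,225),(-155,-80,243),(-84,-80,239),(-84,-80,225)]: print(l,np.round(proj(s,frS(l)),1),np.round(proj(t,frS(l)),1))
crop(s,335,115,30,40,14,"s_peg.png",5)
crop(s,265,110,60,70,8,"s_sw.png",5)
E
```

```text
FL [408.4 235.9 205. ] [-80.  179.3 205. ]
FR [756.  147.9 205. ] [ -80.1 -179.3  205. ]
nut [491.3 244.  212. ] [-51.9 100.8 212. ]
pegA [656.8 163.  225. ] [-89.7 -79.4 225. ]
pegB [645.1 117.1 225. ] [-137.1  -79.3  225. ]
tip [638.7 101.2 243. ] [-154.1  -77.1  243. ]
BL [450.8 402.8 205. ] [ 92.2 179.1 205. ]
plateR [671.1 172.1 239. ] [-77.4 -91.1 239. ]
plateL [647.2 177.  239. ] [-78.6 -66.7 239. ]
nut tri [-51.26876483 101.46882592 209.21027572]
(-122, -80, 225) [346.5 135.5] [244.  143.3]
(-155, -80, 225) [346.3 140.6] [257.3 146.2]
(-155, -80, 243) [346.6 135.3] [256.2 144.2]
(-84, -80, 239) [347.1 125.9] [227.6 138.5]
(-84, -80, 225) [346.9 129.8] [228.8 140.1]
```

View pics/s_peg.png

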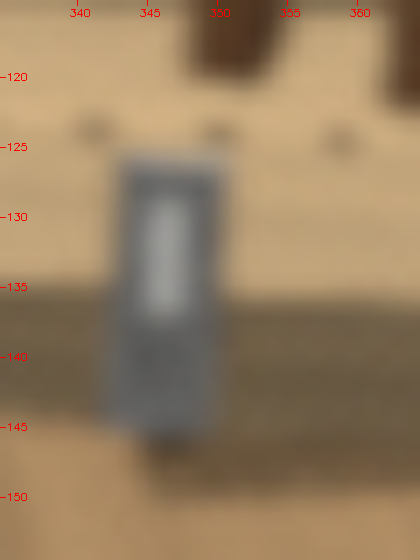

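View pics/s_sw.png

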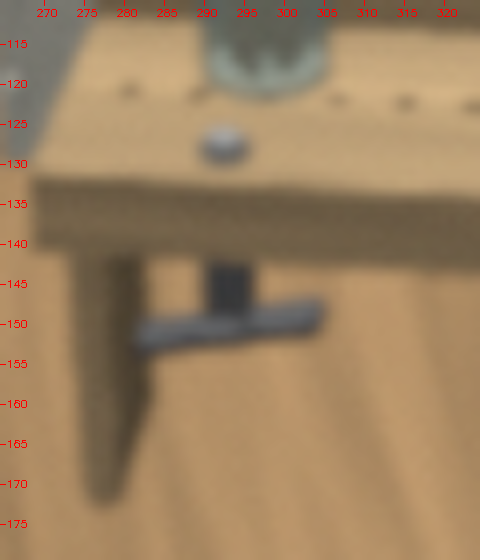

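Emit:
arm_command(
  rows=[
    [[0.3,-0.2,0.76,0,0,-0.09,-1],[0.66,-0.54,0.76,0,0,-0.18,-1],[0.66,-0.54,0.76,0,0,-0.27,-1],[0.66,-0.54,0.76,0,0,-0.36,-1],[0.66,-0.54,0.76,0,0,-0.45,-1],[0.66,-0.54,0.76,0,0,-0.54,-1],[1,-1,0.76,0,0,-0.63,-1],[1,-1,0.76,0,0,-0.698,-1],[1,-1,0.76,0,0,-0.698,-1],[1,-1,0.76,0,0,-0.698,-1],[1,-1,0.76,0,0,-0.698,-1]],
  ],
  squeeze=60,
)

```text
time: 1.2
tool_pos: [385.8, 333.8, 421.0]
eef_rot: [-1.934, -2.475, 0.001]
ft_force: [-0.1, 0.7, -0.2]
grip_width: 85.3
```

Emit:
arm_command(
  rows=[
    [[0.54,-1,0,0,0,0,-1],[0.54,-1,0,0,0,0,-1],[0.54,-1,0,0,0,0,-1],[0.54,-1,0,0,0,0,-1],[0.54,-1,0,0,0,0,-1],[0.54,-1,0,0,0,0,-1],[0.54,-1,0,0,0,0,-1]],
  ],
)

```text
time: 1.9
tool_pos: [522.1, 82.5, 420.5]
eef_rot: [1.934, 2.475, -0.002]
ft_force: [-0.0, 1.1, 1.0]
grip_width: 85.7
```

Emit:
arm_command(
  rows=[
    [[0,-1,-0.4,0,0,0,-1],[0,-1,-0.4,0,0,0,-1],[0,-1,-0.4,0,0,0,-1],[0,-1,-0.4,0,0,0,-1],[0,-1,-0.4,0,0,0,-1],[0,-1,-0.4,0,0,0,-1],[0,-1,-0.4,0,0,0,-1]],
  ],
)

```text
time: 2.6
tool_pos: [520.1, -165.6, 319.5]
eef_rot: [-1.931, -2.474, 0.001]
ft_force: [-0.6, -0.1, -0.5]
grip_width: 85.5
```

Emit:
arm_command(
  rows=[
    [[-0.2,-0.71,-0.4,0,0,0,-0.2],[-0.2,-0.71,-0.4,0,0,0,-0.2],[-0.2,-0.71,-0.4,0,0,0,-0.2],[-0.2,-0.71,-0.4,0,0,0,-0.2],[-0.2,-0.71,-0.4,0,0,0,-0.2],[-0.2,-0.71,-0.4,0,0,0,-0.2]],
  ],
)

```text
time: 3.2
tool_pos: [470.9, -341.8, 220.6]
eef_rot: [-1.931, -2.476, -0.002]
ft_force: [0.2, 0.5, -0.6]
grip_width: 51.1
```

```bash
python3 - <<'E'
from bench import arm
from h import *
s=arm.sense();print(s["tool_pos"],s["eef_rot"],s["grip_width"])
for n in("side","top"):
    c=arm.capture(n);pickle.dump(c,open(f"{n}1.pkl","wb"))
crop(load("side1"),245,195,110,130,5,"s1.png",10)
crop(load("top1"),380,180,90,70,8,"t1.png",10)
E
```

```text
[ 470.87353136 -341.81581381  220.58492656] [-1.93065594e+00 -2.47575867e+00 -1.62985781e-03] 51.074817885068576
```

View pics/s1.png

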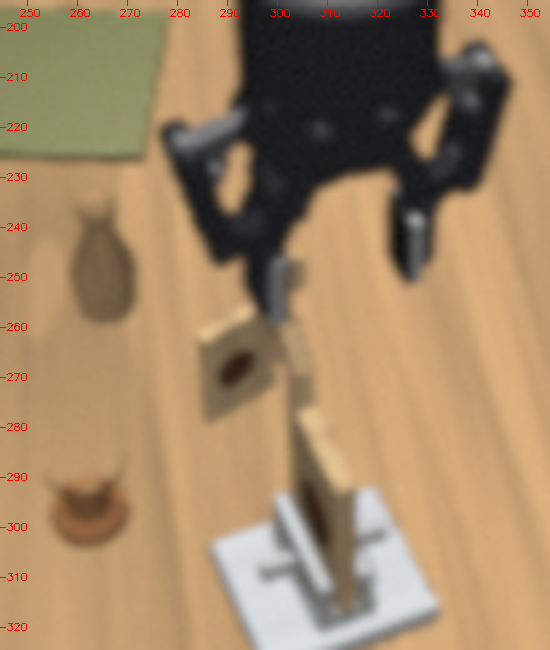

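View pics/t1.png

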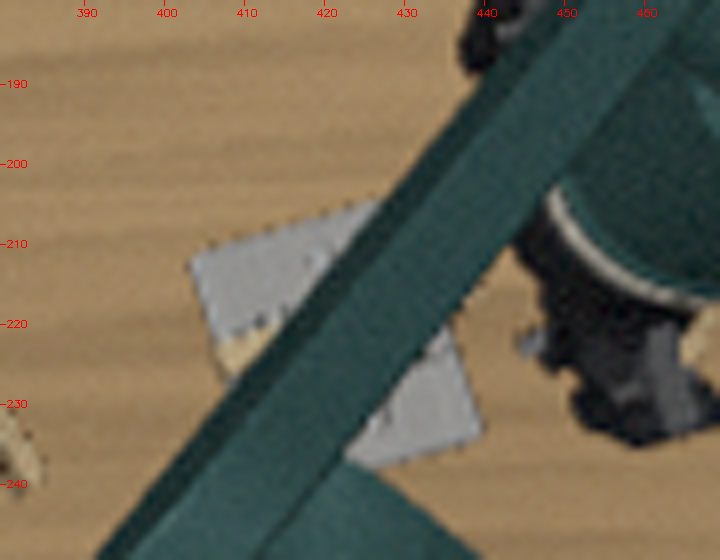

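Emit:
arm_command(
  rows=[
    [[0,-0.004,-0.2,0,0,0,-0.3],[0,-0.004,-0.35,0,0,0,-0.3],[0,-0.004,-0.45,0,0,0,-0.3],[0,-0.004,-0.5,0,0,0,-0.3],[0,-0.004,-0.54,0,0,0,-0.3],[0,-0.004,-0.54,0,0,0,-0.3]],
  ],
)

```text
time: 3.9
tool_pos: [471.2, -343.3, 86.4]
eef_rot: [1.93, 2.479, 0.0]
ft_force: [-0.6, 0.7, 0.0]
grip_width: 55.7
```

```bash
python3 - <<'E'
from bench import arm
from h import *
c=arm.capture("side");pickle.dump(c,open(f"side2.pkl","wb"))
crop(c,250,215,100,110,5,"s2.png",10)
E
```

```text
(no output)
```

View pics/s2.png

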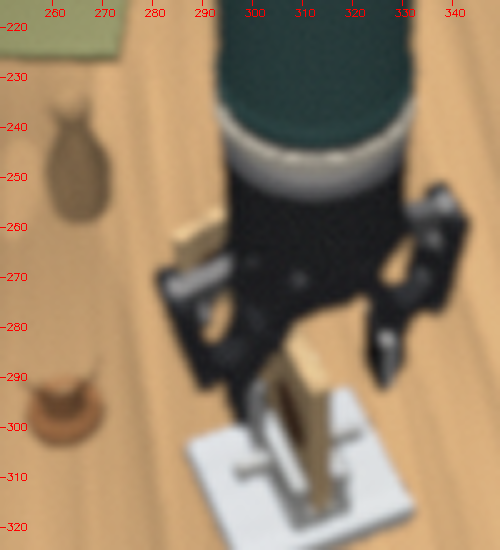

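Emit:
arm_command(
  rows=[
    [[0,0,0,0,0,0,0.6],[0,0,0,0,0,0,1],[0,0,0,0,0,0,1],[0,0,0,0,0,0,1],[0,0,0,0,0,0,1],[0,0,0,0,0,0,1]],
  ],
  squeeze=60,
)

```text
time: 4.55
tool_pos: [470.8, -344.7, 87.2]
eef_rot: [1.931, 2.476, -0.001]
ft_force: [-0.6, 1.2, 6.9]
grip_width: 8.9
```

Emit:
arm_command(
  rows=[
    [[0,0,0.04,0,0,0,1],[0,0,0.1,0,0,0,1],[0,0,0.2,0,0,0,1],[0,0,0.36,0,0,0,1],[0,0,0.52,0,0,0,1],[0,0,0.72,0,0,0,1],[0,0,0.92,0,0,0,1],[0,0,0.92,0,0,0,1]],
  ],
)

```text
time: 5.35
tool_pos: [473.5, -346.7, 324.9]
eef_rot: [1.923, 2.467, -0.002]
ft_force: [0.4, -0.3, -0.5]
grip_width: 9.0
```

```bash
python3 - <<'E'
from bench import arm
from h import *
s=arm.sense();print(s["tool_pos"],s["grip_width"],s["ft_force"],s["torque"])
c=arm.capture("side");pickle.dump(c,open(f"side3.pkl","wb"))
crop(c,230,115,130,150,4,"s3.png",10)
E
```

```text
[ 473.52263039 -346.70382115  324.92541544] 8.969422959010092 [ 0.39427938 -0.31365329 -0.48198526] [-0.03125749 -0.00618286  0.06884829]
```

View pics/s3.png

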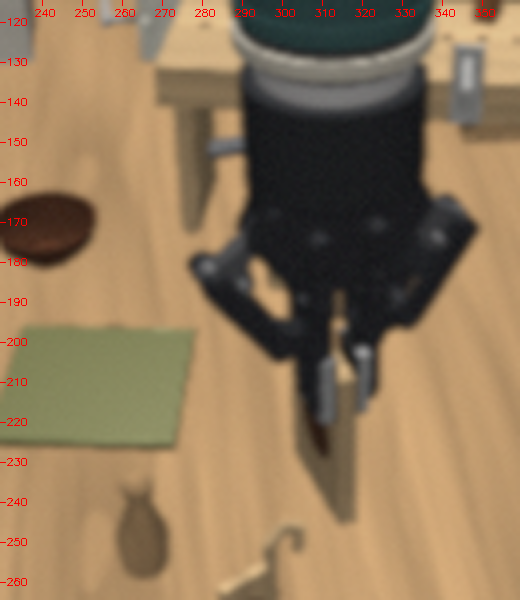

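```bash
python3 - <<'E'
from bench import arm
from h import *
for i in range(2):
    c=arm.capture("top")
    s=arm.sense();print(s["time"],s["tool_pos"],s["eef_rot"],s["grip_width"],s["ft_force"],s["joint_pos"],s["dq"])
pickle.dump(c,open("top3.pkl","wb"))
crop(c,380,150,130,100,6,"t3.png",10)
E
```

```text
5.45 [ 470.95352837 -344.42811792  318.27971126] [ 1.92921654e+00  2.47486299e+00 -4.85209217e-04] 8.868918927163223 [-0.19859169 -0.42810189 -1.87533825] [-7.49823329e-01  2.67608535e-01  1.42695736e+00  9.73962163e-06
  1.44338583e+00 -9.96359593e-01] [-0.00106016  0.03994726  0.06310547  0.00063689 -0.00910635  0.00122733]
5.5 [ 470.10956239 -343.69669973  316.33327554] [-1.93141827e+00 -2.47762072e+00 -2.35123813e-05] 9.121572514739636 [-0.76545931  0.37272501 -0.95541212] [-7.49890130e-01  2.69211271e-01  1.42940230e+00  6.26707577e-06
  1.44307924e+00 -9.96399859e-01] [-0.00055211  0.02651405  0.0349662   0.00016652 -0.00314516  0.00088495]
```

View pics/t3.png

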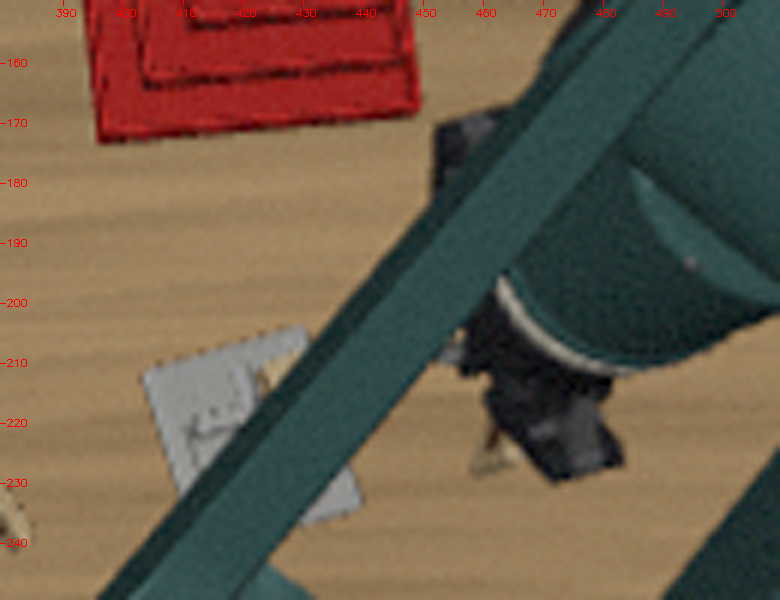

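```bash
cat >> h.py <<'E'
from scipy.spatial.transform import Rotation as Ro
E
python3 - <<'E'
from h import *
C=np.array([470.5,-344.0,316.3])
Rb=Ro.from_euler("z",75.8,degrees=True)*Ro.from_euler("x",31,degrees=True)
turn=Rb*Ro.from_euler("z",-14.1,degrees=True)
print("turn/90",turn.as_rotvec()/(np.pi/2), turn.magnitude()*57.3)
Tl=np.array([0,58.9,48.7])
peg=frS((-128,-79.5,225));print("peg",peg)
H=peg-Rb.apply(Tl);print("hang",H)
for l,y in ((60,-60),(40,-45),(40,0),(0,0)):
    print(l,y,(H+Rb.apply([0,y,l])).round(1), ((H+Rb.apply([0,y,l])-C)/250).round(3))
for a in np.linspace(0,1,7):print((turn**a if 0 else Ro.from_rotvec(turn.as_rotvec()*a)).as_rotvec()/(np.pi/2))
E
```

```text
turn/90 [0.25570694 0.25526103 0.66808542] 68.36253018237649
peg [647.47155992 125.90905804 225.        ]
hang [672.10012492 119.67707302 152.92020984]
60 -60 [751.9  99.5 173.4] [ 1.126  1.774 -0.571]
40 -45 [729.5 105.2 164. ] [ 1.036  1.797 -0.609]
40 0 [692.1 114.6 187.2] [ 0.886  1.834 -0.516]
0 0 [672.1 119.7 152.9] [ 0.806  1.855 -0.654]
[0. 0. 0.]
[0.04261782 0.04254351 0.11134757]
[0.08523565 0.08508701 0.22269514]
[0.12785347 0.12763052 0.33404271]
[0.17047129 0.17017402 0.44539028]
[0.21308911 0.21271753 0.55673785]
[0.25570694 0.25526103 0.66808542]
```

Emit:
arm_command(
  rows=[
    [[0.1,0.1,0.1,0.03,0.03,0.078,1],[0.2,0.22,0.1,0.06,0.06,0.156,1],[0.3,0.34,0.1,0.09,0.09,0.234,1],[0.4,0.46,0.1,0.12,0.12,0.312,1],[0.5,0.58,0.1,0.15,0.15,0.39,1],[0.6,0.7,0.1,0.18,0.18,0.468,1],[0.7,0.82,0.1,0.21,0.21,0.546,1],[0.8,0.94,0.1,0.237,0.237,0.62,1],[0.88,1,0.1,0.256,0.255,0.668,1],[0.92,1,0.1,0.256,0.255,0.668,1],[0.92,1,0.1,0.256,0.255,0.668,1],[0.92,1,0.1,0.256,0.255,0.668,1]],
  ],
)

```text
time: 6.7
tool_pos: [700.0, -94.2, 339.3]
eef_rot: [-0.322, -2.58, -0.09]
ft_force: [0.6, -0.5, 0.1]
grip_width: 8.9
```

```bash
python3 - <<'E'
from bench import arm
from h import *
for n in("side","top"):
    c=arm.capture(n);pickle.dump(c,open(f"{n}4.pkl","wb"))
s=arm.sense();print(s["time"],s["tool_pos"],s["eef_rot"],s["grip_width"],s["ft_force"],s["joint_pos"])
Rt=Ro.from_rotvec(s["eef_rot"]).as_matrix();print("y",Rt[:,1],"z",Rt[:,2])
crop(load("side4"),240,0,200,150,4,"s4.png",10)
E
```

```text
6.8 [699.63768307 -94.73748453 341.13638819] [-0.32284668 -2.58203608 -0.09037875] 9.01321751915085 [-0.28860918 -0.23308693 -1.08074386] [-0.23606116  0.8213989   0.54623319  0.00955739  2.31613467 -1.55354714]
y [2.46345792e-01 9.69181892e-01 4.59686612e-04] z [-0.50005319  0.12750934 -0.856556  ]
```

View pics/s4.png

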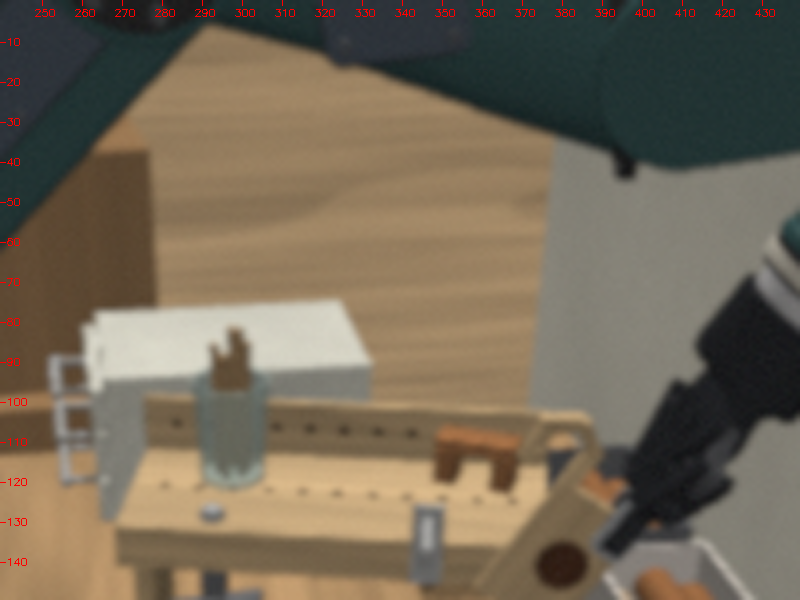

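```bash
python3 - <<'E'
from h import *
Rb=Ro.from_euler("z",75.8,degrees=True)*Ro.from_euler("x",31,degrees=True)
T=np.array([700,-94.5,341.2]);tb=np.array([0,-17.9,19.3])
s=load("side4");t=load("top4")
x0,y0,k=345,90,10
im=cv2.resize(s["pixels"][y0:y0+60,x0:x0+75,::-1],None,fx=k,fy=k,interpolation=cv2.INTER_CUBIC)
for b,col in (((-5,41,68),(0,0,255)),((-5,61,41),(255,0,0)),((-5,52,41),(255,0,0)),((-5,30,45),(0,255,0)),((-5,-30,45),(0,255,0)),((-5,30,-45),(0,255,0)),((-5,41,84),(255,0,255)),((-5,0,0),(255,255,0))):
    p=proj(s,T+Rb.apply(np.array(b)-tb));cv2.circle(im,(int((p[0]-x0+.5)*k),int((p[1]-y0+.5)*k)),4,col,-1)
cv2.imwrite("pics/s4b.png",im)
crop(t,200,130,130,110,6,"t4.png",10)
E
```

```text
(no output)
```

View pics/s4b.png

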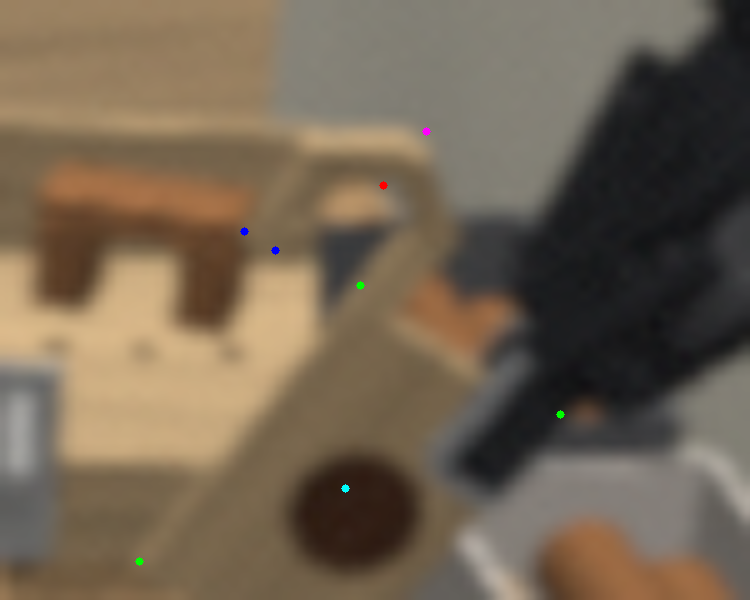

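View pics/t4.png

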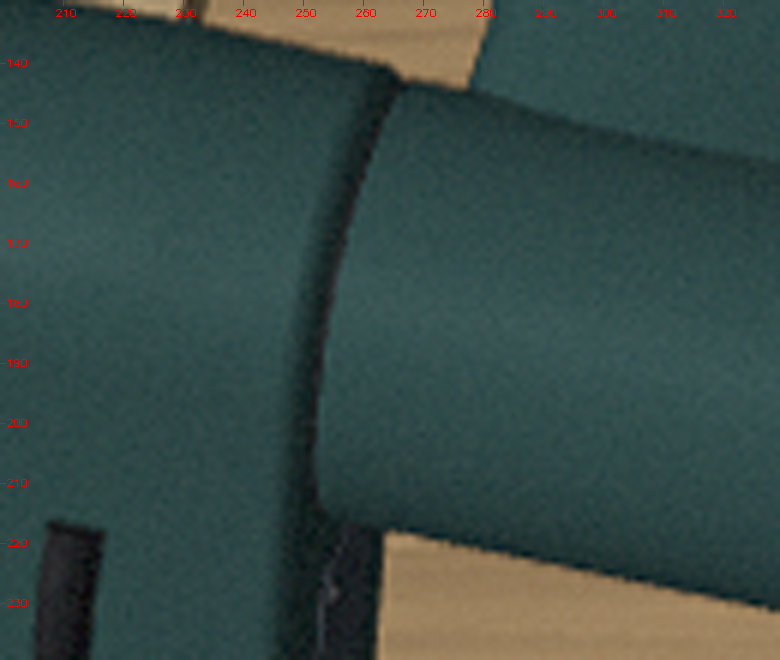

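```bash
python3 - <<'E'
from h import *
s=load("side0");t=load("top0")
print([onz(t,x,48,0).round(0).tolist() for x in (50,250,500)], [onz(t,x,40,60).round(0).tolist() for x in (130,290,460)],[onz(t,x,20,0).round(0).tolist() for x in (50,250,500)])
cv2.imwrite("pics/s4full.png",load("side4")["pixels"][:,:,::-1]);cv2.imwrite("pics/t4full.png",load("top4")["pixels"][:,:,::-1])
E
```

```text
[[1020.0, 741.0, 0.0], [1002.0, 150.0, 0.0], [974.0, -585.0, 0.0]] [[1007.0, 481.0, 60.0], [993.0, 27.0, 60.0], [974.0, -453.0, 60.0]] [[1108.0, 745.0, 0.0], [1090.0, 149.0, 0.0], [1061.0, -591.0, 0.0]]
```

View pics/s4full.png

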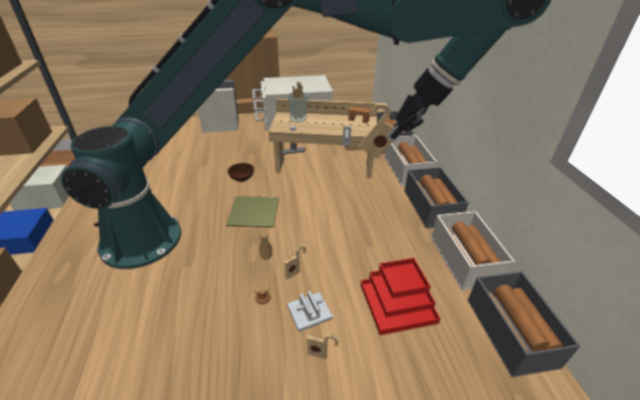

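View pics/t4full.png

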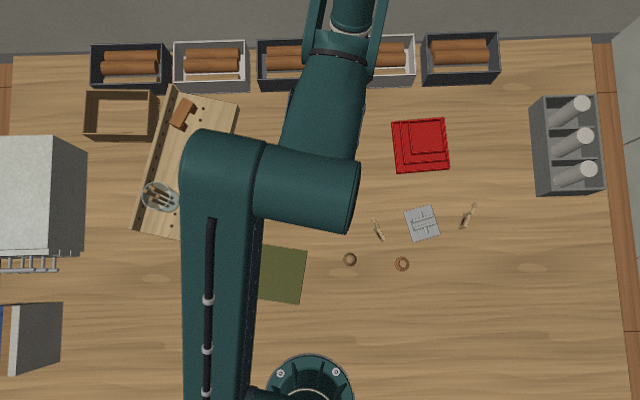

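Emit:
arm_command(
  rows=[
    [[0.05,0.2,-0.04,0,0,0,1],[0.1,0.4,-0.08,0,0,0,1],[0.14,0.6,-0.12,0,0,0,1],[0.146,0.788,-0.16,0,0,0,1],[0.146,0.788,-0.25,0,0,0,1],[0.146,0.788,-0.38,0,0,0,1],[0.146,0.788,-0.5,0,0,0,1],[0.146,0.788,-0.6,0,0,0,1],[0.146,0.788,-0.658,0,0,0,1],[0.146,0.788,-0.658,0,0,0,1],[0.146,0.788,-0.658,0,0,0,1]],
  ],
)

```text
time: 7.9
tool_pos: [737.1, 102.5, 178.1]
eef_rot: [-0.322, -2.584, -0.091]
ft_force: [-0.2, -0.1, 0.6]
grip_width: 9.0
```

```bash
python3 - <<'E'
from bench import arm
from h import *
for n in("side","top"):
    c=arm.capture(n);pickle.dump(c,open(f"{n}5.pkl","wb"))
s=arm.sense();print(s["time"],s["tool_pos"],s["eef_rot"],s["grip_width"],s["ft_force"],s["joint_pos"])
crop(load("side5"),320,90,90,75,8,"s5.png",10)
crop(load("top5"),200,80,100,90,6,"t5.png",10)
E
```

```text
8.0 [737.84273917 102.70519644 178.95878934] [-0.32179866 -2.58645456 -0.09082516] 8.715984384101985 [ 1.01870151 -0.39610876  0.45048445] [-0.01468037  0.9384929   0.67046258  0.13567454  2.0545918  -1.30683784]
```

View pics/s5.png

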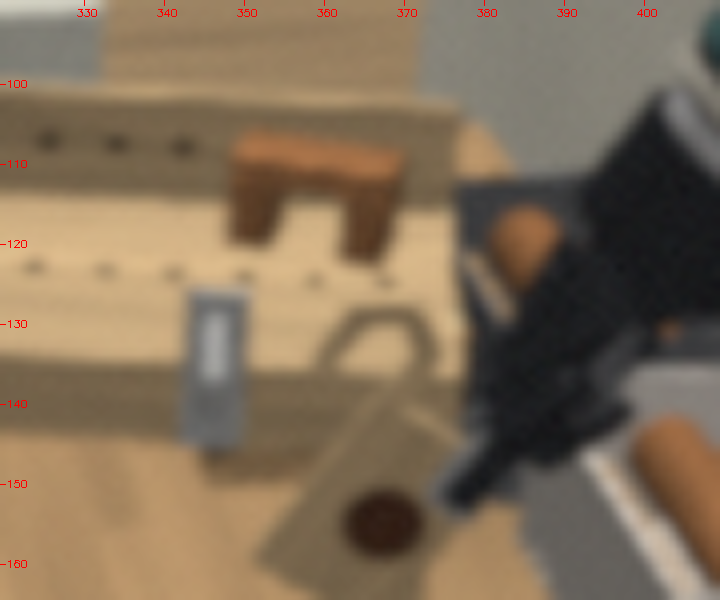

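View pics/t5.png

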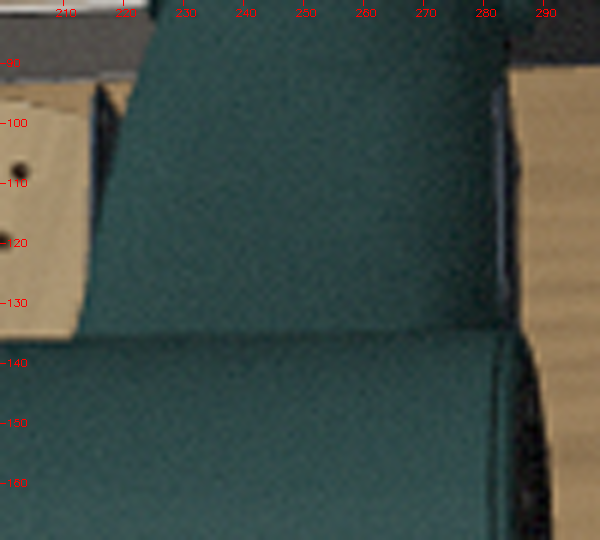

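```bash
cat > ov.py <<'E'
from h import *
def outline():
    return [(-30,45),(20,45),(20,70),(41,84),(61,70),(61,41),(52,41),(52,68),(41,76),(30,68),(30,-45),(-30,-45)]
def ov(name,T,tilt,fn,x0,y0,w,h,k,tb=(0,-17.9,19.3)):
    s=load(name);Rb=Ro.from_euler("z",75.8,degrees=True)*Ro.from_euler("x",tilt,degrees=True)
    im=cv2.resize(s["pixels"][y0:y0+h,x0:x0+w,::-1],None,fx=k,fy=k,interpolation=cv2.INTER_CUBIC)
    def q(P):
        p=proj(s,P);return (int((p[0]-x0+.5)*k),int((p[1]-y0+.5)*k))
    pts=np.array([q(np.array(T)+Rb.apply(np.array([-5,a,b])-np.array(tb))) for a,b in outline()])
    cv2.polylines(im,[pts],True,(0,0,255),1)
    for xx in (-89,-128,-153): 
        for yy in(-74.5,-84.5): cv2.circle(im,q(frS((xx,yy,225))),3,(0,255,0),-1)
    cv2.imwrite("pics/"+fn,im)
E
python3 -c "
from ov import *
ov('side5',(737.3,102.8,177.8),31,'s5o.png',335,110,65,65,12)"
```

```text
(no output)
```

View pics/s5o.png

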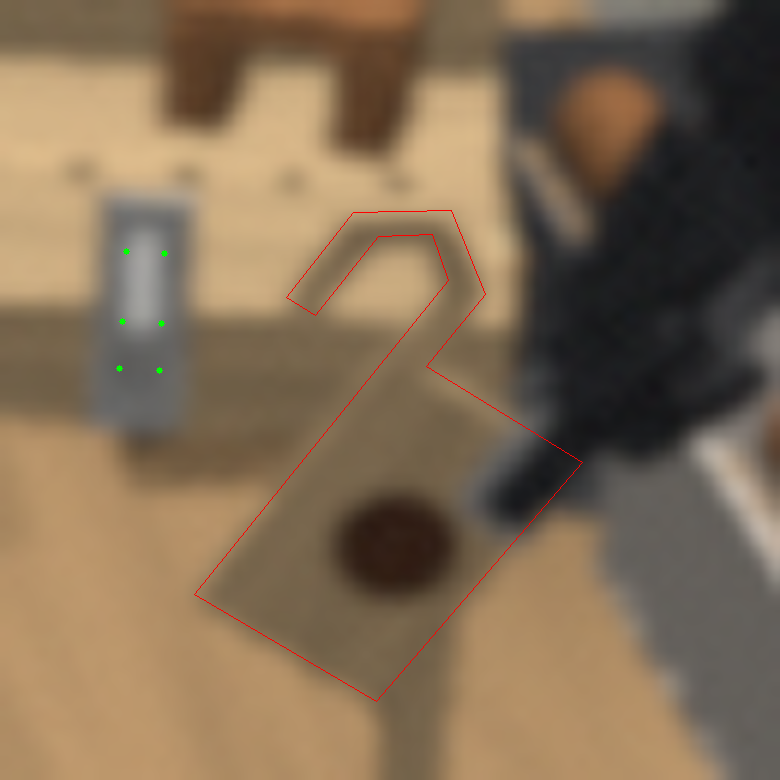

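Emit:
arm_command(
  rows=[
    [[-0.045,0.012,0.01,0,0,0,1],[-0.09,0.023,0.021,0,0,0,1],[-0.135,0.035,0.031,0,0,0,1],[-0.18,0.046,0.042,0,0,0,1],[-0.18,0.046,0.042,0,0,0,1],[-0.18,0.046,0.042,0,0,0,1]],
  ],
)

```text
time: 8.6
tool_pos: [692.8, 114.5, 188.7]
eef_rot: [-0.321, -2.586, -0.09]
ft_force: [0.4, 0.5, -0.4]
grip_width: 8.7
```

```bash
python3 - <<'E'
from bench import arm
from ov import *
c=arm.capture("side");c=arm.capture("side");pickle.dump(c,open(f"side6.pkl","wb"))
s=arm.sense();print(s["time"],s["tool_pos"],s["eef_rot"],s["grip_width"],s["ft_force"],s["torque"])
ov('side6',s["tool_pos"],31,'s6o.png',325,100,65,65,12)
E
```

```text
8.7 [692.79458089 114.25977207 187.66024857] [-0.32159123 -2.58480558 -0.09027207] 8.961870183608847 [ 0.42128748 -0.18073072 -0.55618321] [-0.10806514 -0.35005234 -0.02808057]
```

View pics/s6o.png

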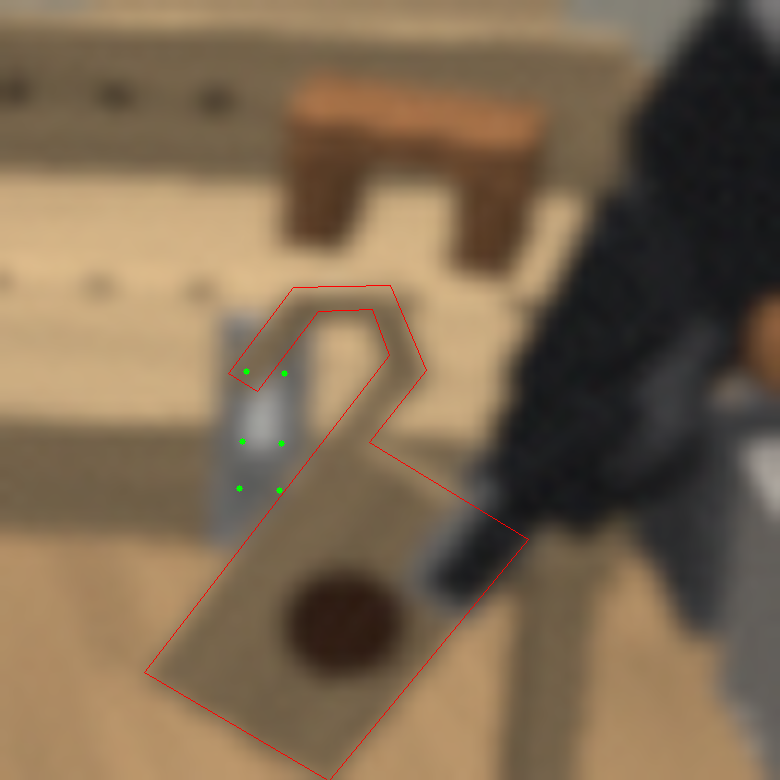

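Emit:
arm_command(
  rows=[
    [[-0.02,0.005,-0.034,0,0,0,1],[-0.04,0.01,-0.068,0,0,0,1],[-0.064,0.016,-0.11,0,0,0,1],[-0.068,0.017,-0.117,0,0,0,1],[-0.068,0.017,-0.117,0,0,0,1],[-0.068,0.017,-0.117,0,0,0,1]],
  ],
)

```text
time: 9.3
tool_pos: [675.1, 118.7, 158.1]
eef_rot: [-0.321, -2.584, -0.09]
ft_force: [-0.6, -0.3, -0.5]
grip_width: 8.9
```

```bash
python3 - <<'E'
from bench import arm
from ov import *
c=arm.capture("side");c=arm.capture("side");pickle.dump(c,open(f"side7.pkl","wb"))
s=arm.sense();print(s["time"],s["tool_pos"],s["eef_rot"],s["grip_width"],s["ft_force"],s["torque"])
ov('side7',s["tool_pos"],31,'s7o.png',325,100,65,65,12)
E
```

```text
9.4 [675.46336178 118.6757827  158.45043734] [-0.32141186 -2.5844402  -0.09026841] 8.833236517021843 [ 0.32571928 -0.81120235 -0.71896931] [-0.0836895  -0.29880762  0.00188052]
```

View pics/s7o.png

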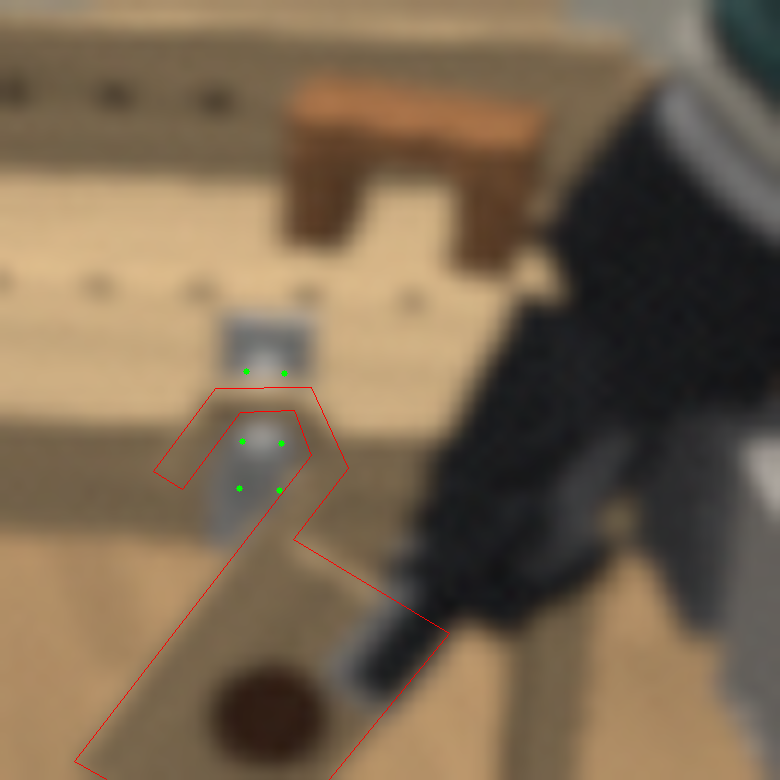

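Emit:
arm_command(
  rows=[
    [[-0.003,0.001,-0.006,0,0,0,1],[-0.007,0.002,-0.012,0,0,0,1],[-0.009,0.002,-0.016,0,0,0,1],[-0.009,0.002,-0.016,0,0,0,1]],
  ],
)

```text
time: 9.8
tool_pos: [672.5, 119.2, 153.8]
eef_rot: [-0.321, -2.583, -0.09]
ft_force: [0.0, -0.1, -1.0]
grip_width: 8.8
```

Emit:
arm_command(
  rows=[
    [[0,0,-0.003,0,0,0,1],[0,0,-0.006,0,0,0,1],[0,0,-0.006,0,0,0,1]],
  ],
)

```text
time: 10.1
tool_pos: [672.6, 119.3, 153.3]
eef_rot: [-0.321, -2.583, -0.09]
ft_force: [-0.3, -0.8, 3.9]
grip_width: 9.2
```

```bash
python3 - <<'E'
from bench import arm
from ov import *
for i in range(3):
  s=arm.sense();print(s["time"],s["tool_pos"],s["ft_force"],s["torque"]); c=arm.capture("side")
pickle.dump(c,open(f"side8.pkl","wb"))
ov('side8',s["tool_pos"],31,'s8o.png',325,100,65,65,12)
E
```

```text
10.1 [672.63602812 119.30487939 153.26183265] [-0.3082666  -0.81214733  3.8842461 ] [0.06586464 0.32229039 0.08103797]
10.15 [672.63582117 119.27314965 153.26906955] [-0.90285699 -0.06150355  4.53457829] [ 0.06157185  0.35739257 -0.00090691]
10.2 [672.61684386 119.31558913 153.22521541] [-0.59836183  0.32800289  5.30585172] [0.10288987 0.4385205  0.05036975]
```

View pics/s8o.png

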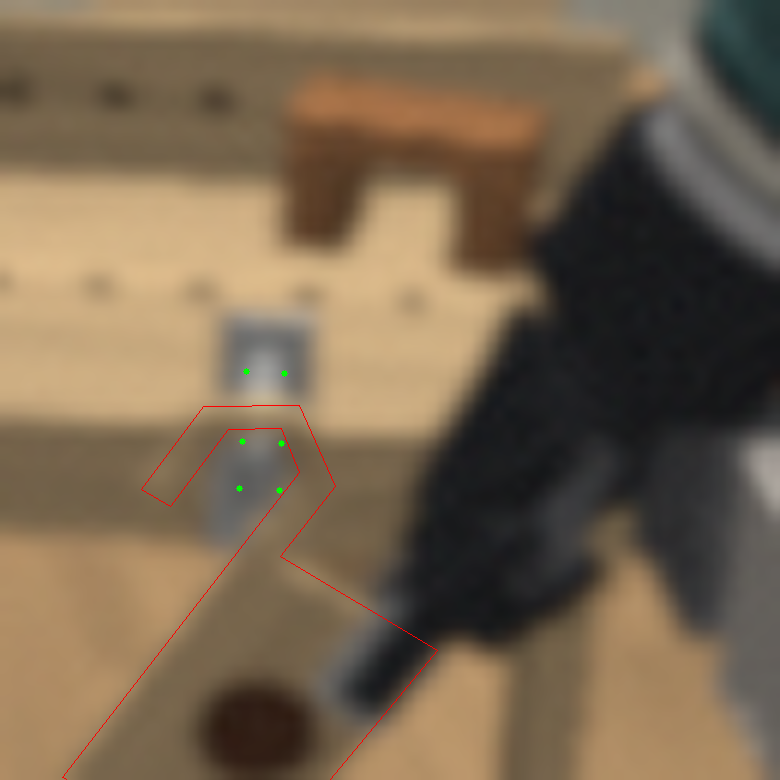

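Emit:
arm_command(
  rows=[
    [[0,0,0.008,0,0,0,1],[-0.004,-0.015,0.01,0,0,0,1],[-0.008,-0.031,0.01,0,0,0,1],[-0.008,-0.031,0.006,0,0,0,1],[-0.008,-0.031,0.004,0,0,0,1],[-0.008,-0.031,0.003,0,0,0,1],[-0.008,-0.031,0.003,0,0,0,1]],
  ],
)

```text
time: 10.95
tool_pos: [670.7, 111.3, 153.4]
eef_rot: [-0.321, -2.583, -0.09]
ft_force: [0.1, -0.7, 0.7]
grip_width: 8.8
```

```bash
python3 - <<'E'
from bench import arm
from ov import *
for i in range(4):
  s=arm.sense();print(s["time"],s["tool_pos"],s["ft_force"],s["torque"]); c=arm.capture("top")
pickle.dump(c,open("top9.pkl","wb"));crop(c,200,80,100,90,6,"t9.png",10)
E
```

```text
10.95 [670.73064284 111.33922072 153.38550005] [ 0.07809031 -0.71275375  0.66700239] [-0.07784253 -0.09295371  0.12135803]
11.0 [670.73210053 111.46314249 153.39444735] [ 1.12210658 -1.35208985  1.24132714] [-0.11525148 -0.06692194  0.17688474]
11.05 [670.73057664 111.50453017 153.38457117] [-0.37587869 -1.60359074  1.50310471] [-0.1744452  -0.04431667  0.18378698]
11.1 [670.73538962 111.46622268 153.36732989] [-0.34005907 -1.70276273  1.28742891] [-0.09998421 -0.10943627  0.18741016]
```

Emit:
arm_command(
  rows=[
    [[0,0,0,0,0,0,0.78],[0,0,0,0,0,0,0.74],[0,0,0,0,0,0,0.7],[0,0,0,0,0,0,0.7]],
  ],
  squeeze=20,
)

```text
time: 11.55
tool_pos: [670.8, 111.6, 153.1]
eef_rot: [-0.321, -2.583, -0.09]
ft_force: [0.5, -0.9, -0.5]
grip_width: 12.9
```

```bash
python3 - <<'E'
from bench import arm
from ov import *
for i in range(3):
  s=arm.sense();print(s["time"],s["tool_pos"],s["ft_force"],s["grip_width"]); c=arm.capture("side")
pickle.dump(c,open("side9.pkl","wb"));ov('side9',s["tool_pos"],31,'s9o.png',325,100,65,65,12)
E
```

```text
11.55 [670.75768178 111.62162889 153.10611866] [ 0.45259504 -0.94782813 -0.46249677] 12.918667486668582
11.6 [670.7739208  111.59314593 153.15152111] [-0.890024   -0.11884195  0.31936303] 12.841859743952465
11.65 [670.74952715 111.57048873 153.15679242] [0.15030814 0.87726074 0.0571399 ] 12.94535137928499
```

View pics/s9o.png

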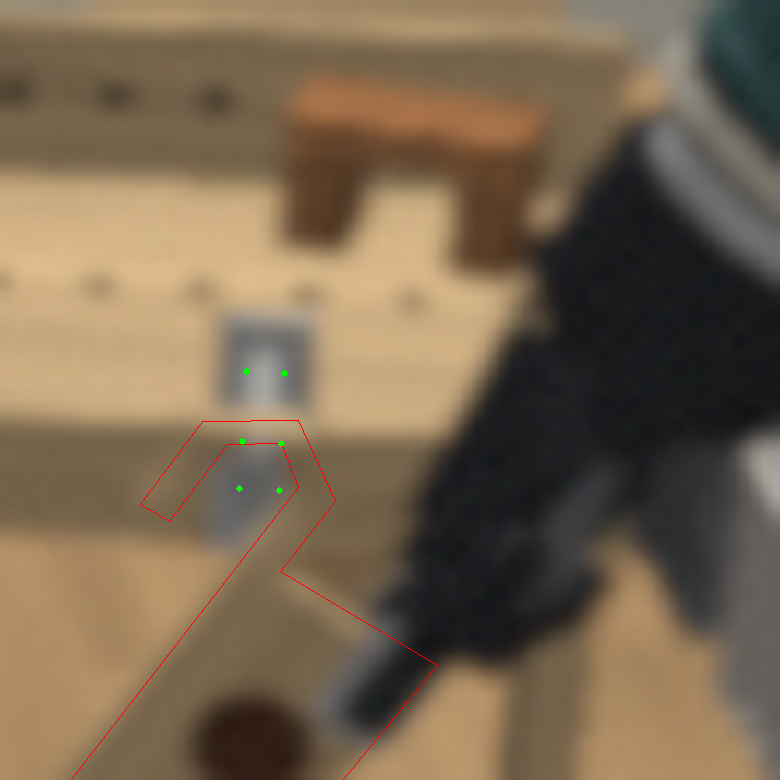

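Emit:
arm_command(
  rows=[
    [[0,0,0,0,0,0,0.62],[0,0,0,0,0,0,0.54],[0,0,0,0,0,0,0.46],[0,0,0,0,0,0,0.46],[0.01,-0.0026,0.0171,0,0,0,0.46],[0.03,-0.008,0.0514,0,0,0,0.46],[0.06,-0.0153,0.103,0,0,0,0.46],[0.1,-0.0255,0.171,0,0,0,0.46],[0.14,-0.036,0.24,0,0,0,0.46],[0.2,-0.051,0.343,0,0,0,0.46]],
  ],
)

```text
time: 12.7
tool_pos: [720.7, 98.6, 239.7]
eef_rot: [-0.321, -2.582, -0.09]
ft_force: [0.7, -0.2, -0.3]
grip_width: 23.4
```

```bash
python3 - <<'E'
from bench import arm
from ov import *
for i in range(3):
  s=arm.sense();print(s["time"],s["tool_pos"],s["ft_force"],s["grip_width"]); c=arm.capture("side")
pickle.dump(c,open("side10.pkl","wb"));ov('side10',(670.7,111.6,153.1),31,'s10o.png',315,110,75,75,8)
E
```

```text
12.7 [720.68758959  98.6267264  239.69941147] [ 0.66894715 -0.16642759 -0.33694018] 23.355101685111094
12.75 [723.98109315  97.74845175 244.5118545 ] [-1.02832137 -0.71100709  3.51312902] 23.424540022350723
12.8 [723.78983203  97.95096873 243.27808026] [0.43684345 0.60753428 0.50200254] 23.390989281560305
```

View pics/s10o.png

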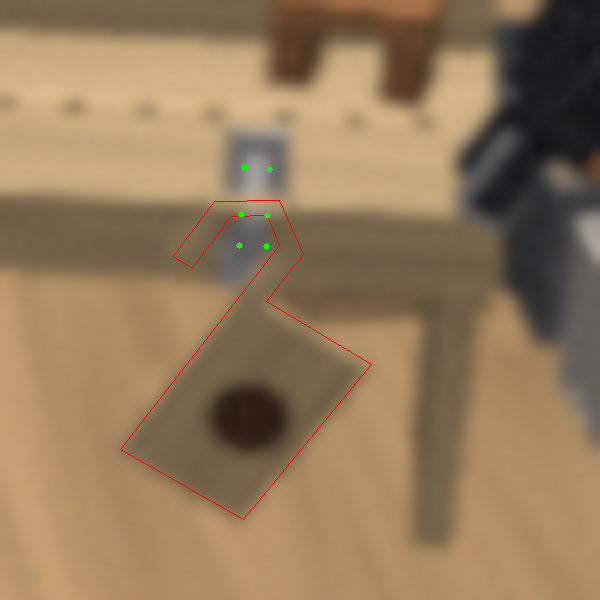

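```bash
python3 - <<'E'
from h import *
from bench import arm
s=arm.sense();print(s["tool_pos"],s["eef_rot"],s["joint_pos"])
# commanded orientation
R0=(Ro.from_euler("z",75.8,degrees=True)*Ro.from_euler("x",31,degrees=True)*Ro.from_euler("z",-14.1,degrees=True))*Ro.from_rotvec([1.9314,2.4766,0])
print((Ro.from_rotvec(s["eef_rot"])*R0.inv()).magnitude()*57.3)
L=np.radians(45);d=np.sin(L)*SX-np.cos(L)*np.array([0,0,1])
for sg in(-1,1):
    y=sg*SY;x=np.cross(y,d);R=Ro.from_matrix(np.stack([x,y,d],1))
    tr=R*R0.inv();print(sg,tr.as_rotvec()/(np.pi/2),tr.magnitude()*57.3)
    # first untilt, to straight-down intermediate
    Rd=Ro.from_matrix(np.stack([np.cross(y,[0,0,-1.]),y,[0,0,-1.]],1));t1=Rd*R0.inv();t2=R*Rd.inv();print("  ",t1.as_rotvec()/(np.pi/2),t1.magnitude()*57.3,t2.as_rotvec()/(np.pi/2),t2.magnitude()*57.3)
t=load("top0");print("bowl",onz(t,202,290,30),toS(onz(t,202,290,30)))
for l in ((-160,132,200),(-160,132,80),(-66,132,80),(-66,132,107.5)): print(l,frS(l).round(1))
E
```

```text
[722.68271086  98.27763415 241.36895249] [-0.32201857 -2.58872816 -0.09111917] [-0.01979822  0.87368858  0.6621707   0.13825834  2.12541789 -1.30145721]
0.2738815199902751
-1 [ 0.1486076   0.08896757 -0.99433319] 90.84420184259848
   [-0.32765366 -0.19486372 -0.97331477] 94.08471907265113 [ 0.48472267 -0.12265369  0.        ] 45.00331476267378
1 [ 0.4729855  -0.79425536  0.83722546] 112.25610580171725
   [ 0.19487044 -0.32766495  0.97347394] 94.09849031033117 [ 0.48472267 -0.12265369  0.        ] 45.00331476267378
bowl [298.81981784 281.45974397  30.        ] [-62.72895828 296.65654224  30.        ]
(-160, 132, 200) [434.6 146.8 200. ]
(-160, 132, 80) [434.6 146.8  80. ]
(-66, 132, 80) [457.6 237.9  80. ]
(-66, 132, 107.5) [457.6 237.9 107.5]
```

Emit:
arm_command(
  rows=[
    [[0.02,-0.05,0.2,0,0,0,1],[0,-0.1,0.4,0.013,0.008,-0.09,1],[-0.1,-0.15,0.6,0.027,0.016,-0.18,1],[-0.2,-0.2,0.72,0.04,0.024,-0.27,1],[-0.3,-0.25,0.72,0.054,0.032,-0.36,1],[-0.4,-0.3,0.72,0.067,0.04,-0.45,1],[-0.5,-0.31,0.72,0.081,0.048,-0.54,1],[-0.6,-0.31,0.72,0.094,0.056,-0.63,1],[-0.7,-0.31,0.72,0.108,0.064,-0.72,1],[-0.8,-0.31,0.72,0.121,0.072,-0.81,1],[-0.8,-0.31,0.72,0.135,0.08,-0.9,1],[-0.8,-0.31,0.72,0.149,0.089,-0.994,1]],
  ],
)

```text
time: 14.05
tool_pos: [519.7, 21.3, 418.5]
eef_rot: [-2.005, -1.549, -0.832]
ft_force: [0.0, 0.1, 0.5]
grip_width: -0.2
```

Emit:
arm_command(
  rows=[
    [[0,0,0,0,0,0,1],[0,0,0,0,0,0,1]],
  ],
)

```text
time: 14.25
tool_pos: [520.2, 21.3, 419.0]
eef_rot: [-1.997, -1.56, -0.829]
ft_force: [0.6, -0.8, -0.5]
grip_width: 0.1
```

```bash
python3 - <<'E'
from bench import arm
from h import *
for n in("side","top"):
    c=arm.capture(n);pickle.dump(c,open(f"{n}11.pkl","wb"));cv2.imwrite(f"pics/{n}11.png",c["pixels"][:,:,::-1])
s=arm.sense();print(s["time"],s["tool_pos"],s["joint_pos"],s["grip_width"])
M=Ro.from_rotvec(s["eef_rot"]).as_matrix();print([M[:,i]@v for i,v in((1,SY),(2,SX),(2,SY))],M[2,2])
E
```

```text
14.35 [521.2939571   21.10190964 419.02034828] [-0.60883149  0.16784159  1.57960276  0.72962029  1.69434607 -0.38572542] -0.2021188818536668
[np.float64(-0.999992384644674), np.float64(0.7076341654788979), np.float64(0.001468646788949239)] -0.7065774769433236
```

View pics/side11.png

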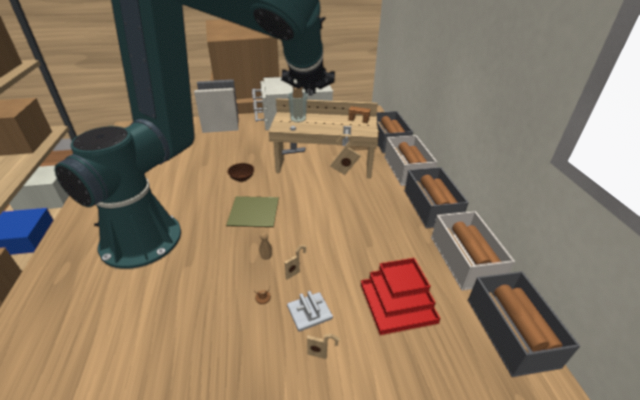

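View pics/top11.png

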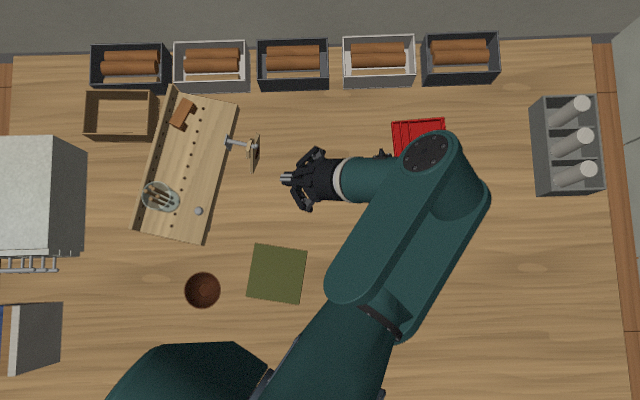

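Emit:
arm_command(
  rows=[
    [[-0.07,0.1,-0.16,0,0,0,1],[-0.14,0.2,-0.32,0,0,0,1],[-0.2,0.3,-0.46,0,0,0,1],[-0.27,0.4,-0.6,0,0,0,1],[-0.344,0.502,-0.74,0,0,0,1],[-0.344,0.502,-0.8,0,0,0,1],[-0.344,0.502,-0.8,0,0,0,1],[-0.344,0.502,-0.8,0,0,0,1],[-0.344,0.502,-0.8,0,0,0,1]],
  ],
)

```text
time: 15.25
tool_pos: [436.6, 145.9, 219.8]
eef_rot: [-1.998, -1.56, -0.832]
ft_force: [-0.4, 0.2, 0.3]
grip_width: 0.3
```

Emit:
arm_command(
  rows=[
    [[0,0,-0.16,0,0,0,1],[0,0,-0.32,0,0,0,1],[0,0,-0.45,0,0,0,1],[0,0,-0.556,0,0,0,1],[0,0,-0.556,0,0,0,1],[0,0,-0.556,0,0,0,1]],
  ],
)

```text
time: 15.85
tool_pos: [435.8, 146.3, 80.7]
eef_rot: [-1.999, -1.557, -0.831]
ft_force: [0.0, 0.7, 0.4]
grip_width: 0.1
```

```bash
python3 - <<'E'
from bench import arm
from h import *
for n in("side","top"):
    c=arm.capture(n);pickle.dump(c,open(f"{n}12.pkl","wb"))
s=arm.sense();print(s["time"],s["tool_pos"],s["joint_pos"],s["ft_force"])
print(toS(s["tool_pos"]))
crop(load("side12"),230,80,150,120,5,"s12.png",10)
crop(load("top12"),130,140,180,130,4,"t12.png",10)
E
```

```text
15.95 [435.90908771 146.29359062  81.34038552] [-0.46642976  0.54806982  2.20204732  1.03602251  0.93388775 -1.09349282] [0.33663477 0.19442444 0.05235263]
[-160.13614669  130.5987313    81.34038552]
```

View pics/s12.png

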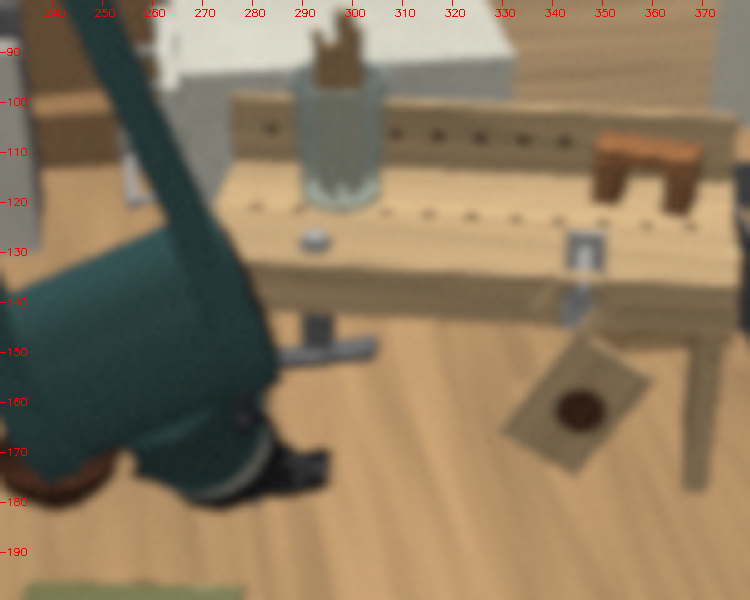

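View pics/t12.png

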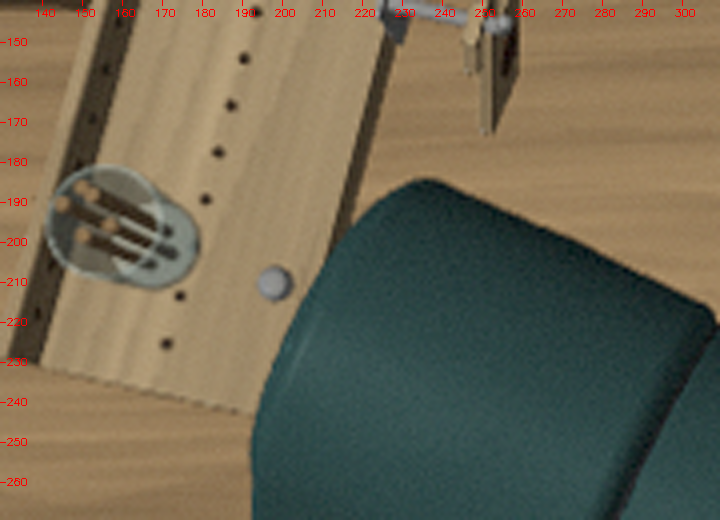

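```bash
python3 - <<'E'
from h import *
s=load("side12");t=load("top12")
for z in (100,150,200,250,300,400): print(z,[onz(s,*p,z)[:2].round(0).tolist() for p in ((285,155),(272,132),(275,180))],[onz(t,*p,z)[:2].round(0).tolist() for p in ((195,250),(237,185))])
cv2.imwrite("pics/s12f.png",s["pixels"][:,:,::-1]);cv2.imwrite("pics/t12f.png",t["pixels"][:,:,::-1])
E
```

```text
100 [[462.0, 250.0], [427.0, 429.0], [417.0, 102.0]] [[403.0, 282.0], [572.0, 172.0]]
150 [[457.0, 167.0], [425.0, 333.0], [416.0, 30.0]] [[400.0, 269.0], [562.0, 163.0]]
200 [[452.0, 84.0], [422.0, 236.0], [414.0, -42.0]] [[397.0, 255.0], [552.0, 154.0]]
250 [[447.0, 1.0], [420.0, 140.0], [412.0, -114.0]] [[394.0, 241.0], [543.0, 144.0]]
300 [[442.0, -82.0], [417.0, 44.0], [410.0, -186.0]] [[391.0, 228.0], [533.0, 135.0]]
400 [[432.0, -248.0], [413.0, -149.0], [407.0, -329.0]] [[385.0, 201.0], [514.0, 116.0]]
```

View pics/s12f.png

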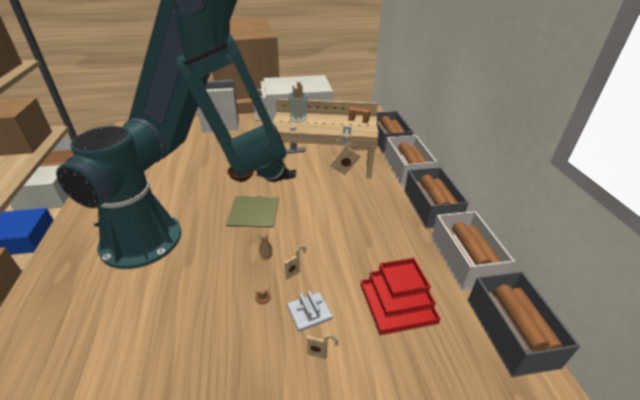

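View pics/t12f.png

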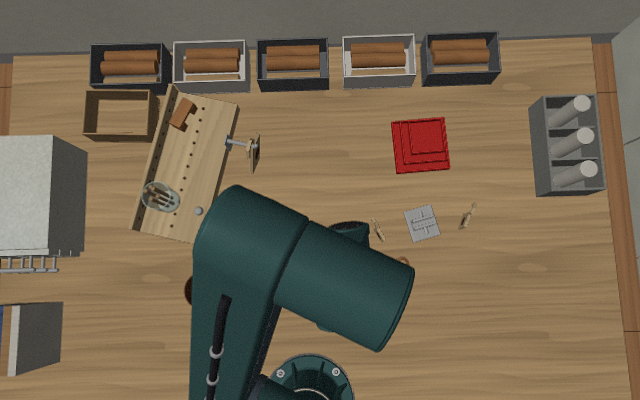

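Emit:
arm_command(
  rows=[
    [[0.02,0.08,0,0,0,0,1],[0.04,0.16,0,0,0,0,1],[0.06,0.24,0,0,0,0,1],[0.075,0.3,0,0,0,0,1],[0.085,0.34,0,0,0,0,1],[0.091,0.364,0,0,0,0,1],[0.091,0.364,0,0,0,0,1]],
  ],
)

```text
time: 16.65
tool_pos: [457.8, 238.1, 80.7]
eef_rot: [-1.998, -1.56, -0.831]
ft_force: [-0.1, -0.4, 0.0]
grip_width: 0.1
```

```bash
python3 - <<'E'
from bench import arm
from h import *
for n in("top","side"):
    c=arm.capture(n);pickle.dump(c,open(f"{n}13.pkl","wb"))
s=arm.sense();print(s["time"],s["tool_pos"],s["joint_pos"],s["ft_force"])
print(toS(s["tool_pos"]))
crop(load("side13"),230,90,110,90,7,"s13.png",10)
E
```

```text
16.75 [457.66012025 237.4241371   80.27024714] [-0.22272881  0.55311132  2.18709089  1.21961159  0.85364561 -1.02795414] [ 0.33308889 -1.11664184 -0.18171777]
[-66.45437323 131.86729008  80.27024714]
```

View pics/s13.png

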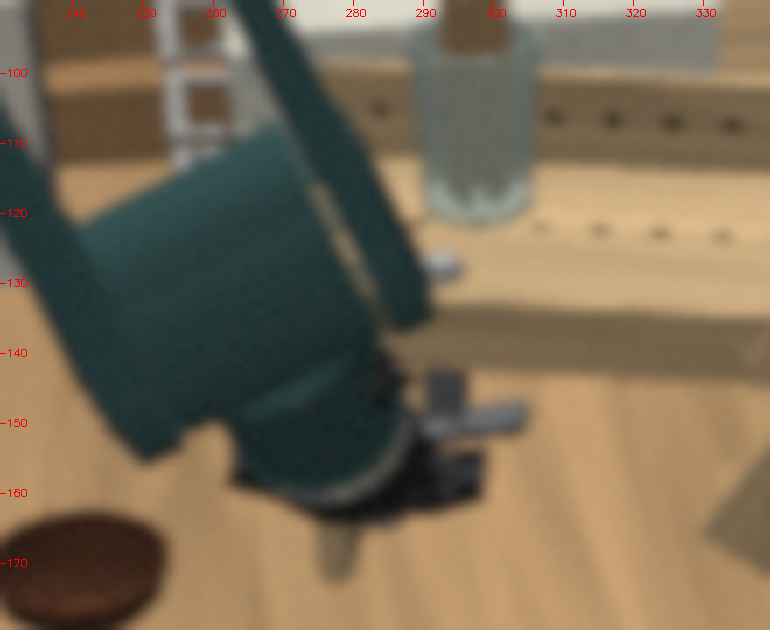

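Emit:
arm_command(
  rows=[
    [[0,0,0.02,0,0,0,1],[0,0,0.04,0,0,0,1],[0,0,0.06,0,0,0,1],[0,0,0.06,0,0,0,1]],
  ],
)

```text
time: 17.15
tool_pos: [457.9, 237.5, 95.8]
eef_rot: [-1.999, -1.558, -0.831]
ft_force: [-0.7, -1.4, -0.1]
grip_width: 0.4
```

Emit:
arm_command(
  rows=[
    [[0,0,0.01,0,0,0,1],[0,0,0.02,0,0,0,1],[0,0,0.03,0,0,0,1],[0,0,0.03,0,0,0,1]],
  ],
)

```text
time: 17.55
tool_pos: [457.0, 237.7, 102.5]
eef_rot: [-1.998, -1.558, -0.829]
ft_force: [-1.7, -1.7, -1.5]
grip_width: -0.3
```

```bash
python3 - <<'E'
from bench import arm
from h import *
c=arm.capture("side");pickle.dump(c,open(f"side14.pkl","wb"))
s=arm.sense();print(s["time"],s["tool_pos"],s["ft_force"],s["torque"])
print(proj(c,s["tool_pos"]),[proj(c,frS((-55,101+a,122+b))) for a,b in((-42,13),(0,0),(42,-10))])
crop(c,230,90,110,90,7,"s14.png",10)
E
```

```text
17.6 [457.00387131 237.73790513 102.41524575] [-1.8387055  -1.20656313 -1.55122113] [-0.66420535  0.2937278   0.17884984]
(np.float64(283.79400393757265), np.float64(156.33242633471622)) [(np.float64(305.0457048508759), np.float64(147.61955668112242)), (np.float64(293.0608619750568), np.float64(150.27041849669888)), (np.float64(281.2413657419133), np.float64(152.13432857234892))]
```

View pics/s14.png

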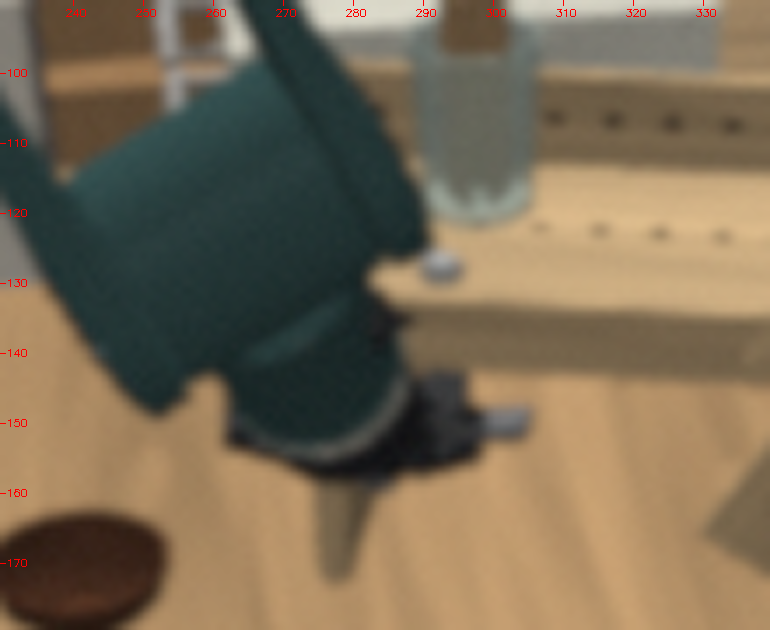

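Emit:
arm_command(
  rows=[
    [[0,0,0.01,0,0,0,1],[0,0,0.02,0,0,0,1],[0,0,0.02,0,0,0,1]],
  ],
)

```text
time: 17.9
tool_pos: [456.9, 237.8, 107.6]
eef_rot: [-1.998, -1.558, -0.829]
ft_force: [-2.8, -2.1, -2.3]
grip_width: -0.0
```

Emit:
arm_command(
  rows=[
    [[0,0,0.008,0,0,0,1],[0,0,0.012,0,0,0,1],[0,0,0.012,0,0,0,1]],
  ],
)

```text
time: 18.2
tool_pos: [457.2, 237.8, 110.6]
eef_rot: [-1.998, -1.558, -0.83]
ft_force: [-3.0, -2.0, -3.0]
grip_width: 0.1
```

```bash
python3 - <<'E'
from bench import arm
from h import *
c=arm.capture("side");pickle.dump(c,open(f"side15.pkl","wb"))
s=arm.sense();print(s["time"],s["tool_pos"],s["ft_force"],s["torque"])
# expected rocker right end at on/off; angle th from level: left end z offset
for th in (-12,-6,0,6,9,12):
    a=np.radians(th);print(th,np.round(proj(c,frS((-68,101-42*np.cos(a),126-42*np.sin(a)))),1))
crop(c,270,110,60,65,10,"s15.png",5)
E
```

```text
18.25 [457.25835813 237.81280831 110.59153531] [-4.03592012 -2.17715167 -1.88867243] [-0.80764827  0.6026591   0.38856514]
-12 [304.3 149.6]
-6 [304.6 150.7]
0 [304.6 151.8]
6 [304.6 152.9]
9 [304.5 153.5]
12 [304.4 154. ]
```

View pics/s15.png

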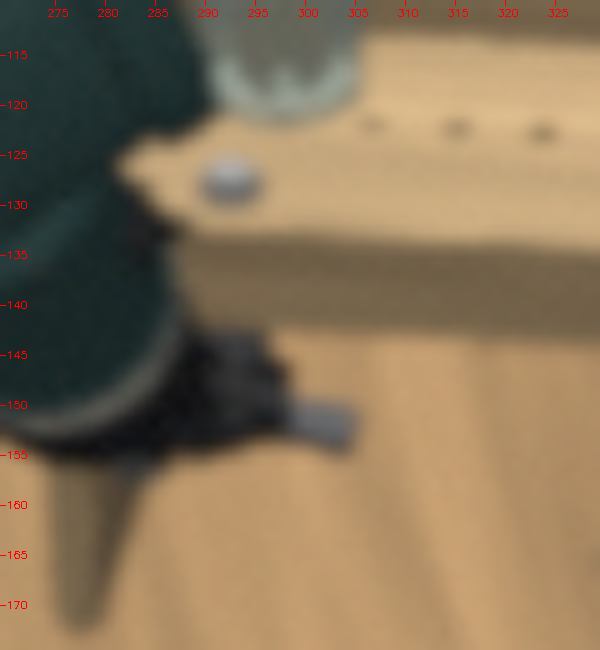

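Emit:
arm_command(
  rows=[
    [[0,0,0.006,0,0,0,1],[0,0,0.008,0,0,0,1],[0,0,0.008,0,0,0,1]],
  ],
)

```text
time: 18.55
tool_pos: [457.2, 237.7, 112.3]
eef_rot: [-1.999, -1.558, -0.829]
ft_force: [-4.2, -0.9, -5.9]
grip_width: 0.1
```

Emit:
arm_command(
  rows=[
    [[0,0,0.006,0,0,0,1],[0,0,0.008,0,0,0,1],[0,0,0.008,0,0,0,1]],
  ],
)

```text
time: 18.85
tool_pos: [457.0, 237.2, 113.7]
eef_rot: [-2.0, -1.559, -0.828]
ft_force: [-4.0, -2.4, -13.9]
grip_width: -0.4
```

```bash
python3 - <<'E'
from bench import arm
from h import *
c=arm.capture("side");pickle.dump(c,open(f"side16.pkl","wb"))
s=arm.sense();print(s["time"],s["tool_pos"],s["ft_force"],s["torque"])
crop(c,270,110,60,65,10,"s16.png",5)
E
```

```text
18.9 [457.03866914 237.27460108 113.69319987] [ -3.56146625  -2.22169562 -15.57993602] [-2.40357639  1.05334923  0.37669672]
```

View pics/s16.png

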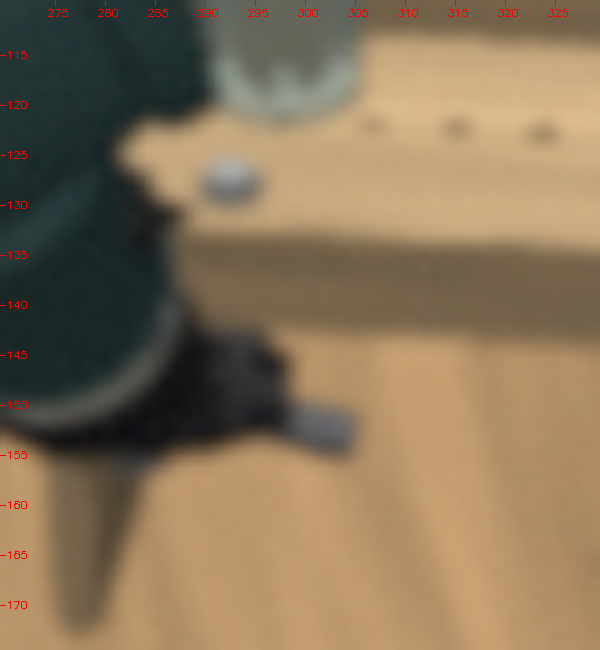

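Emit:
arm_command(
  rows=[
    [[0,0,0.003,0,0,0,1],[0,0,0.003,0,0,0,1],[0,0,-0.02,0,0,0,1],[0,0,-0.06,0,0,0,1],[0,0,-0.1,0,0,0,1],[0,0,-0.14,0,0,0,1],[0,0,-0.14,0,0,0,1],[-0.02,-0.08,-0.14,0,0,0,1],[-0.04,-0.16,-0.14,0,0,0,1],[-0.07,-0.28,-0.14,0,0,0,1],[-0.1,-0.4,-0.14,0,0,0,1]],
  ],
)

```text
time: 20.0
tool_pos: [434.1, 137.0, 81.2]
eef_rot: [-1.998, -1.557, -0.835]
ft_force: [1.2, 0.5, -0.6]
grip_width: 0.1
```

```bash
python3 - <<'E'
from bench import arm
from h import *
for n in("top","side"):
    c=arm.capture(n);pickle.dump(c,open(f"{n}17.pkl","wb"))
s=arm.sense();print(s["time"],s["tool_pos"],s["ft_force"])
crop(c,255,110,130,80,6,"s17.png",10)
crop(c,270,135,45,30,16,"s17b.png",5)
E
```

```text
20.1 [435.62394838 134.49137594  80.70212965] [ 0.92969751 -0.03165553  0.48134786]
```

View pics/s17.png

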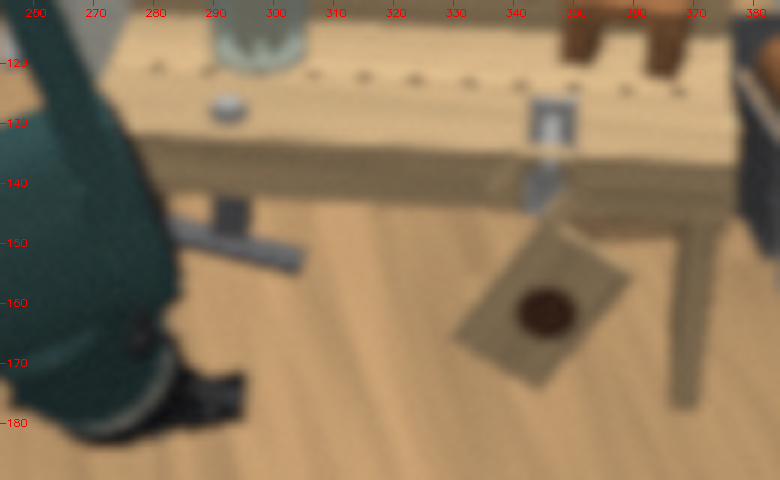

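View pics/s17b.png

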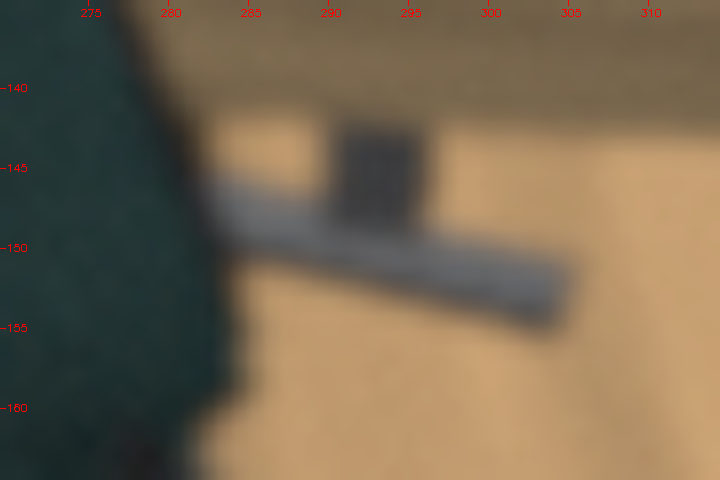

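Emit:
arm_command(
  rows=[
    [[-0.02,-0.1,0.1,0,0,0,1],[0,-0.2,0.25,0,0,0,1],[0.04,-0.3,0.4,0,0,0,1],[0.08,-0.4,0.55,0,0,0,1],[0.12,-0.5,0.7,0,0,0,1],[0.16,-0.6,0.85,0,0,0,1],[0.2,-0.7,1,0,0,0,1],[0.2,-0.8,1,0,0,0,1],[0.2,-0.8,1,0,0,0,1],[0.2,-0.8,1,0,0,0,1],[0.2,-0.8,1,0,0,0,1]],
  ],
)

```text
time: 21.2
tool_pos: [482.0, -60.5, 329.7]
eef_rot: [-1.996, -1.556, -0.83]
ft_force: [-1.1, -0.3, -0.0]
grip_width: 0.1
```

```bash
python3 - <<'E'
from bench import arm
from h import *
for n in("top","side"):
    c=arm.capture(n);pickle.dump(c,open(f"{n}18.pkl","wb"));cv2.imwrite(f"pics/{n}18.png",c["pixels"][:,:,::-1])
s=arm.sense();print(s["time"],s["tool_pos"],s["ft_force"])
def edge(c):
    g=cv2.cvtColor(c["pixels"],cv2.COLOR_RGB2LAB).astype(float)[:,:,2]  # b: grey vs wood
    xs=np.arange(284,303);ys=[]
    for x in xs:
        col=g[143:162,x];ys.append(143+.5+np.argmax(np.diff(col)))
    # refine with linear half-level crossing
    out=[]
    for x in xs:
        col=g[140:164,x];bg=np.median(g[157:163,x]);lo=col.min();h=(bg+lo)/2
        i=max(k for k in range(len(col)-1) if col[k]<h<=col[k+1]) if any(col[k]<h<=col[k+1] for k in range(len(col)-1)) else 0
        out.append(140+i+(h-col[i])/(col[i+1]-col[i]+1e-9))
    return xs,np.array(out)
for n in("side0","side18"):
    c=load(n);xs,o=edge(c);k=np.abs(o-np.median(o))<8;p=np.polyfit(xs[k],o[k],1);r=o-np.polyval(p,xs);k&=np.abs(r)<1;p=np.polyfit(xs[k],o[k],1);print(n,p,np.polyval(p,293))
for th in (-16,-14,-12,-10,0,8,10,11,12,13,14):
    a=np.radians(th);P=[proj(c,frS((-68,101+u*np.cos(a)+4*np.sin(a),122+u*np.sin(a)-4*np.cos(a)))) for u in(-38,38)]
    print(th,(P[1][1]-P[0][1])/(P[1][0]-P[0][0]))
crop(c,265,130,60,40,12,"s18b.png",5)
E
```

```text
21.3 [481.94827135 -60.67315183 329.44773954] [-0.51620863 -0.02786244 -0.87970501]
side0 [-1.21240748e-01  1.88084900e+02] 152.56136056920454
side18 [ 0.24452474 80.94379849] 152.58954641845517
-16 -0.1989413600156763
-14 -0.16579961227338158
-12 -0.13330748554564836
-10 -0.10136923080037209
0 0.053009599659718395
8 0.17479578224048883
10 0.20562793746422592
11 0.2211546182255195
12 0.23676841693315356
13 0.25247963878190355
14 0.26829883721074493
```

View pics/s18b.png

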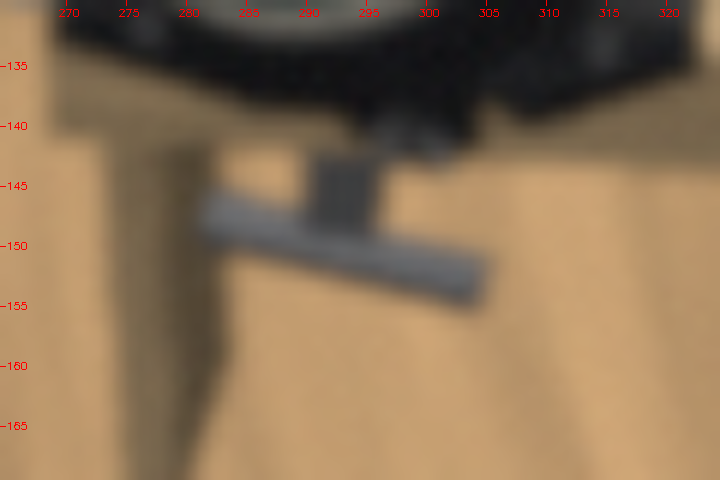

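View pics/side18.png

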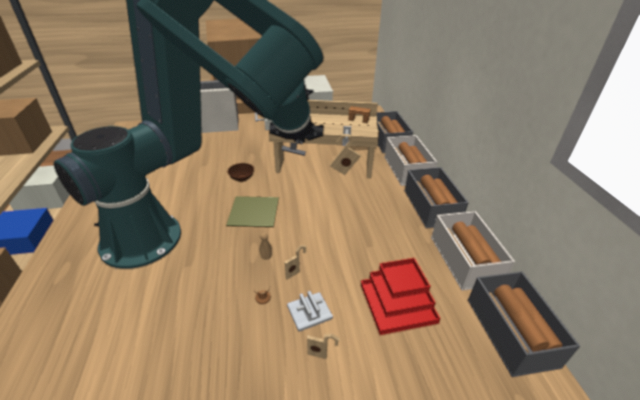

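View pics/top18.png

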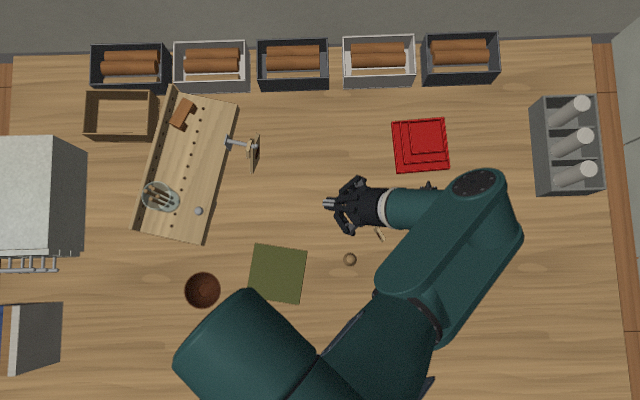

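```bash
python3 - <<'E'
from bench import arm
print(arm.finish_job())
E
```

```text
the job is handed in; nothing more can be done
None
```

I hung the large plywood board from the clamp on the shelf's peg and then switched the lamp's rocker on. I handed the job in at about 21 s of the 62 s limit; no verdict is reported.

- **Board:** I lowered the hook onto the peg with the board already at its 31° hanging angle and eased the contact force to about 1 N before opening the fingers. Afterwards the board matched the predicted hanging outline and showed no visible swing. It hangs about 14 mm in front of the middle of the peg.
- **Rocker:** I pushed its left end up from below, under the lip, with the shut fingers leaning 45°. The force jumped to about 16 N at the end of travel. In the picture the rocker went from about -11° to +12.5°. That is about 0.42 rad of travel, which fits "fully on" given a start of 0 to 0.06 rad. I could not read the angle directly or see the lamp light.
- **Rest of the scene:** the arm is clear and touches nothing. The other objects look unmoved in the last pictures, apart from a few partly hidden behind the arm in one view or the other. No check failed or disagreed.

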